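Lock and close a watch-parts carousel

TASK

Get the blue parts carousel ready for the spin washer: its ear has slipped out of line with the steel lug below, so push the tapered drift fully down through both holes until they line up, then swap it for the locking bolt, pushed in until its collar sits flat on the ear, and stand the drift upright back in the tool stand, fully down in either hole. Also snap every pink lid that is on the table fully home on a pot of the carousel, one per pot, any lid on any pot, and leave the screwdriver, tweezers, jar and tub where they are.

Things in the scene. Friction and masses are not known exactly. Their poses are not given: they have to be found in the camera images.
- base: Fixed round grey pedestal, 196 mm across and 43.5 mm high, with a square steel lug 56 mm wide and 44 mm high at its -x side. Origin at the pedestal's centre on the table; own x axis points from the lug to the centre, z up. The blue carousel turns on it.
- carousel (a joint): Turn (rad, counter-clockwise from above positive, range -0.09 to 0.09) of the blue carousel on the pedestal; 0 is exactly in line with the lug. It starts turned by 0.035 to 0.055, which is 4.5 to 7 mm at the ear. It has no spring: stiff friction (0.6 N m, about 5 N at the ear) keeps it where it is left.
- base_hole (a point): Centre of the upper mouth of the hole in the steel lug (height 44 mm, directly under the ear), 130 mm from the pedestal's centre. The hole is 17 mm across, vertical, and goes through to the table.
- ear_hole (a point): Centre of the upper mouth (height 56 mm) of the hole in the carousel's square blue ear (56 mm wide, 12 mm thick, lying on the lug). 17 mm across, straight through, 130 mm from the carousel's centre.
- pot1 (a point): Centre of the rim of one of the five light-blue open pots fixed on the carousel, evenly spaced 72 mm from its centre. Rim height 81 mm above the table, 54 mm outside, bore 40 mm across and 25 mm deep. Two sprung steel balls in the bore, 6 mm below the rim, snap over the bead of a lid.
- pot2 (a point): Centre of the rim of one of the five light-blue open pots fixed on the carousel, evenly spaced 72 mm from its centre. Rim height 81 mm above the table, 54 mm outside, bore 40 mm across and 25 mm deep. Two sprung steel balls in the bore, 6 mm below the rim, snap over the bead of a lid.
- pot3 (a point): Centre of the rim of one of the five light-blue open pots fixed on the carousel, evenly spaced 72 mm from its centre. Rim height 81 mm above the table, 54 mm outside, bore 40 mm across and 25 mm deep. Two sprung steel balls in the bore, 6 mm below the rim, snap over the bead of a lid.
- pot4 (a point): Centre of the rim of one of the five light-blue open pots fixed on the carousel, evenly spaced 72 mm from its centre. Rim height 81 mm above the table, 54 mm outside, bore 40 mm across and 25 mm deep. Two sprung steel balls in the bore, 6 mm below the rim, snap over the bead of a lid.
- pot5 (a point): Centre of the rim of one of the five light-blue open pots fixed on the carousel, evenly spaced 72 mm from its centre. Rim height 81 mm above the table, 54 mm outside, bore 40 mm across and 25 mm deep. Two sprung steel balls in the bore, 6 mm below the rim, snap over the bead of a lid.
- stand_a (a point): Centre of the upper mouth of one hole of the fixed aluminium tool stand (block 160 x 56 mm, 56 mm high). Hole 20 mm across, through to the table.
- stand_b (a point): Centre of the upper mouth of the stand's other hole, 100 mm from stand_a. Drift and bolt start upright in the two holes, either way round, collars on the stand's top.
- drift: Tapered steel drift, point down, 115 mm long. Origin at the point, z up along its axis. From the point: 30 mm of taper from 5 to 16 mm across, 20 mm parallel 16 mm across, a collar 34 mm across from 50 to 55 mm, then an orange square handle 26 x 26 mm (sides along own x and y) from 55 to 115 mm. 0.18 kg. It starts with its sides roughly along those of the stand.
- bolt: Plain push-in steel locking bolt (no thread), 82 mm long. Origin at the shank's lower end, z up along its axis. Shank 14 mm across with a 3 mm chamfered foot, 46 mm long; collar 34 mm across from 46 to 50 mm; dark square head 24 x 24 mm (sides along own x and y) from 50 to 82 mm, green spot on top. 0.14 kg.
- lid1: Pink snap lid, knob up, on the table; may be absent. Origin at the centre of its underside, z up. White plug 16 mm deep with a 36 mm bead (its edges chamfered) fits the pot's bore; pink flange 54 mm across from 16 to 21 mm; round knob 24 mm across from 21 to 49 mm. Lids are alike and fit any pot. Merely laid in a pot it stands about 12 mm proud; about 10 N straight down on the knob snaps it home, flange on the rim (origin 16 mm below the rim), and it then stays. 0.06 kg.
- lid2: Pink snap lid, knob up, on the table; may be absent. Origin at the centre of its underside, z up. White plug 16 mm deep with a 36 mm bead (its edges chamfered) fits the pot's bore; pink flange 54 mm across from 16 to 21 mm; round knob 24 mm across from 21 to 49 mm. Lids are alike and fit any pot. Merely laid in a pot it stands about 12 mm proud; about 10 N straight down on the knob snaps it home, flange on the rim (origin 16 mm below the rim), and it then stays. 0.06 kg.
- lid3: Pink snap lid, knob up, on the table; may be absent. Origin at the centre of its underside, z up. White plug 16 mm deep with a 36 mm bead (its edges chamfered) fits the pot's bore; pink flange 54 mm across from 16 to 21 mm; round knob 24 mm across from 21 to 49 mm. Lids are alike and fit any pot. Merely laid in a pot it stands about 12 mm proud; about 10 N straight down on the knob snaps it home, flange on the rim (origin 16 mm below the rim), and it then stays. 0.06 kg.
- lid4: Pink snap lid, knob up, on the table; may be absent. Origin at the centre of its underside, z up. White plug 16 mm deep with a 36 mm bead (its edges chamfered) fits the pot's bore; pink flange 54 mm across from 16 to 21 mm; round knob 24 mm across from 21 to 49 mm. Lids are alike and fit any pot. Merely laid in a pot it stands about 12 mm proud; about 10 N straight down on the knob snaps it home, flange on the rim (origin 16 mm below the rim), and it then stays. 0.06 kg.
- lid5: Pink snap lid, knob up, on the table; may be absent. Origin at the centre of its underside, z up. White plug 16 mm deep with a 36 mm bead (its edges chamfered) fits the pot's bore; pink flange 54 mm across from 16 to 21 mm; round knob 24 mm across from 21 to 49 mm. Lids are alike and fit any pot. Merely laid in a pot it stands about 12 mm proud; about 10 N straight down on the knob snaps it home, flange on the rim (origin 16 mm below the rim), and it then stays. 0.06 kg.
- screwdriver: Blue-handled screwdriver 150 mm long lying on the table; bystander. Origin under its middle.
- tweezers: Steel tweezers 130 mm long lying on the table; bystander. Origin under their middle.
- jar: Amber jar 44 mm across, 55 mm high, standing; bystander. Origin under its centre.
- tub: White tub with blue cap, 48 mm across, 45 mm high, standing; bystander. Origin under its centre.
There are look-alikes about, which are no part of the job. What is shaped like the lid4 but turquoise is not meant.

How it is judged:
By the outcome, as a careful person would: the job done as asked, in the order asked, and still so for the second after the job is handed in, with the robot touching nothing.
Of lid1, lid2, lid3, lid4, lid5 only 3 to 5 are there at a start; the rules pass over those that are not, and their reading is None.
At some moment in a run one of lid1, lid2, lid3, lid4, lid5 may be knocked a few centimetres aside while the robot is not near it.
It also fails if it takes over 210 s, if anything falls off the work surface, if the arm or the gripper's body presses on something with over 40 N, if the wrist force passes 120 N, or if a joint passes its speed limit or range.

ROBOT

A 6-joint arm with a two-finger parallel gripper is mounted at the origin on the work surface. World frame = base frame: x ahead of the robot, y to its left, z up, the work surface at z = 0. Lengths are in m, angles in rad, forces in N, time in s.
With the tool pointing down it reaches from about 0.3 to 0.75 m from the base axis. Payload 8.5 kg.
Tool frame: the origin (TCP) lies midway between the tips of the shut fingers; the grasp point (between the pads) lies 19 mm behind it; z points along the fingers, y is the line along which they close (so a half turn about z gives the same grasp; the last joint's range is limited). The gripper opens to 85 mm and grips with 20 to 120 N. Pads are 22 mm wide; open, the fingers measure 114 mm over their backs; the gripper's body (76 mm by 85 mm) begins 54 mm behind the grasp point. The pads swing forward as they close: fully open they stand 13 mm farther back than shut.
Start: joints at [0.996, 0.381, 1.297, -0, 1.464, -0.215], TCP at [0.194, 0.515, 0.231] pointing down, gripper open.
Joint ranges: [-3.11, 3.11], [-0.89, 2.33], [0.22, 2.48], [-1.42, 4.56], [0.17, 2.85], [-2.88, 2.88]. Speed limits (rad/s): [2.39, 2.39, 3.14, 3.14, 3.14, 3.14].

INTERFACE

Orientations are given as a unit quaternion [x, y, z, w].
In Python, from plant import arm gives the robot as it stands.
- The arm moves only by the tool servo_tool, never from a script. Its argument "rows" is a list of rows, each an object with "fingers": the opening, from -1 (shut) to 1 (fully open); "offset": the shift along the world's x, y, z scaled (see below), a list of three; "roll": the turn about the world's z scaled (see below). In form: [{"fingers": fingers, "offset": [x, y, z], "roll": roll}, ...]. A call has 1 to 8 rows; each row shifts and turns the commanded pose from where the row before left it; what a row does not reach is not made up. The controller multiplies each number of a shift by 0.02 m and each number of a turn by 10 degrees. A row lasts 1/8 s, in which the tool goes at most 62.5 mm and 10.7 degrees, less where a joint would pass 70% of its speed; a pose out of reach is approached as far as the arm can. A call with a number of a shift or a turn outside -1 to 1 is refused whole. A call with a gripper value outside its range is refused whole. The fingers move at their own pace and stop on an object; "squeeze" is the grip in N (left out, the last holds). Time passes only in rows, so rows that do not move let the fingers close. It gives the time, the measured TCP pose, the force, the opening and the grip force at its end, in the units of the state.
- arm.sense(): the state, without advancing time (a new reading comes with each control period).
- arm.camera(name): name is "scene" or "top"; returns (picture, depth): 480x640x3 uint8, red, green, blue; 480x640 float32, m along the optical axis (not along the pixel's ray), 0 where there is no reading.
- arm.camera_model(name): a dict with "camera_matrix" (3x3 intrinsics, pixels), "rvec" (rotation vector, rad) and "tvec" (3), from world to camera coordinates, as OpenCV has them. Camera axes: x right, y down, z forward; pixel columns grow to the right and rows downward; lengths in m; the calibration is good to about 2 mm. A picture is of the moment at which its call begins. camera_model takes no time and is no camera call.
- arm.hand_in(): hands the job in; it is judged then, once.
The state is a dict: "clock": time; "joints": joint angles; "joint_velocities": joint speeds; "joint_efforts": joint torques, N m; "tcp_pos": TCP position; "ee_rot": TCP orientation; "force": force on the tool from outside, world axes, zero at the start; "ft_torque": the same for the moment, N m; "grip_width": finger opening in m; "grip_force": force on a finger pad.
Only numpy, scipy, OpenCV 4.12 (cv2) and the standard library are available. Lean on these libraries where they do the work, as an engineer would, in place of code of your own. Each camera call takes 0.05 s, during which the arm holds its last target. There are 200 camera calls.

## Working session

There is one attempt and no reset: what is moved stays moved. The work goes in short steps, Python scripts to look and compute and a tool call to move; the robot and the scene stay as the last step left them, time stands still between calls to the robot, and variables do not carry over. Pictures are saved under pics/ and viewed, at most 14 in all, crops included, and the job is handed in when it is done.

Besides the shell and the picture viewer there is one more tool, called after "Emit:" as name(argument=value, ...), one argument or row to a line, values as JSON. servo_tool: Moves the arm, as the interface text tells. Its arguments: {"type":"object","properties":{"rows":{"type":"array"},"squeeze":{"type":"number"}},"required":["rows"]}

```bash
ls; mkdir -p pics; python3 - <<'E'
from plant import arm
import cv2,numpy as np
for n in("top","scene"):
    p,d=arm.camera(n); cv2.imwrite(f"pics/{n}0.png",p[:,:,::-1]); np.savez(f"{n}0.npz",p=p,d=d)
    m=arm.camera_model(n); print(n,m)
print(arm.sense())
E
```

```text
pics
top {'camera_matrix': array([[495.15694223,   0.        , 317.71478631],
       [  0.        , 495.15694223, 235.1318735 ],
       [  0.        ,   0.        ,   1.        ]]), 'rvec': array([ 2.11766815, -2.10416628,  0.13293054]), 'tvec': array([0.04690395, 0.5590625 , 0.76865097])}
scene {'camera_matrix': array([[595.79502675,   0.        , 315.49882538],
       [  0.        , 595.79502675, 227.86407871],
       [  0.        ,   0.        ,   1.        ]]), 'rvec': array([ 1.93899314,  1.12506256, -0.60710664]), 'tvec': array([-0.30757377, -0.19382324,  1.54543346])}
{'clock': 0.1, 'joints': array([ 9.95703384e-01,  3.81124646e-01,  1.29815738e+00, -4.63422605e-06,
        1.46361578e+00, -2.15310262e-01]), 'joint_velocities': array([ 1.77421784e-03, -3.34920787e-04, -2.97779524e-04,  3.79911224e-04,
        1.17074462e-03, -4.08734572e-05]), 'joint_efforts': array([ 3.43468957e-03, -4.49215043e+01, -2.31660050e+01, -1.49919642e-04,
        3.65033324e-03, -3.06921140e-05]), 'tcp_pos': array([0.19350026, 0.51455485, 0.23078496]), 'ee_rot': array([ 1.78922385e-01,  9.83862975e-01, -6.03164890e-04, -2.49113274e-04]), 'force': array([-0.11402514,  0.203239  ,  0.48039231]), 'ft_torque': array([-0.01765916, -0.00555677,  0.00332382]), 'grip_force': 0.0, 'grip_width': 0.08498830140295185}
```

View pics/top0.png

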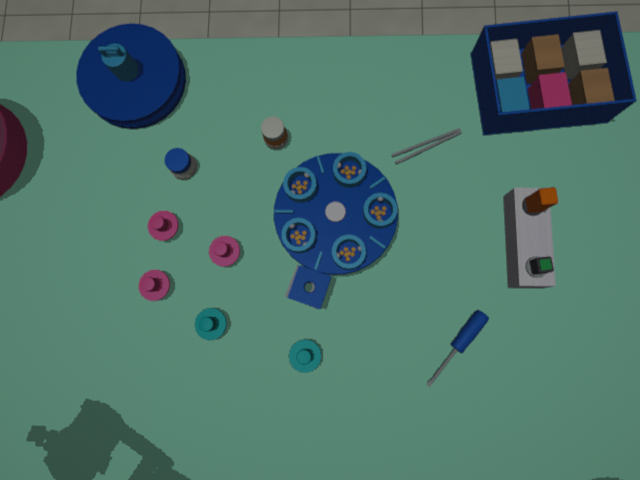

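View pics/scene0.png

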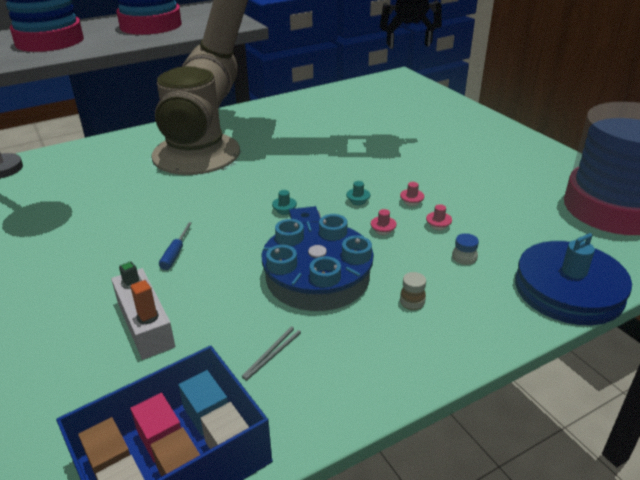

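The top view shows three pink lids at (163,225), (224,251) and (154,285). The drift (orange) is at (541,201) and the bolt (green spot) at (541,265). The carousel is centred at (335,211) with its ear hole at (310,287), and the two turquoise lids are decoys. The scene view agrees. Next I'll measure these.

```bash
cat > h.py <<'E'
import numpy as np,cv2
from plant import arm
def cam(n):
    m=arm.camera_model(n);R=cv2.Rodrigues(m["rvec"])[0];return m["camera_matrix"],R,m["tvec"]
def cloud(n,d):
    K,R,t=cam(n);v,u=np.indices(d.shape)
    c=np.stack([(u-K[0,2])/K[0,0]*d,(v-K[1,2])/K[1,1]*d,d],-1)
    return (c-t)@R
def ray(n,uv,z):
    K,R,t=cam(n);uv=np.asarray(uv,float).reshape(-1,2)
    q=np.c_[(uv-K[:2,2])/K[0,0],np.ones(len(uv))]@R;o=-R.T@t
    return o+q*((z-o[2])/q[:,2])[:,None]
def blobs(mask,amin=15):
    n,l,s,c=cv2.connectedComponentsWithStats(mask.astype(np.uint8))
    return [(c[i],s[i,4],l==i) for i in range(1,n) if s[i,4]>=amin]
def hsv(p): return cv2.cvtColor(p,cv2.COLOR_RGB2HSV)
E
python3 - <<'E'
from h import *
np.set_printoptions(precision=4,suppress=True)
for n in("top","scene"):
    f=np.load(n+"0.npz");p,d=f["p"],f["d"];W=cloud(n,d);H=hsv(p);z=W[...,2]
    ok=d>0
    print(n,"table z",np.median(z[(H[...,0]>60)&(H[...,0]<85)&ok]))
    h,s,v=H[...,0],H[...,1],H[...,2]
    for nm,m in(("pink",(h>160)&(s>120)&(v>100)),("turq",(h>82)&(h<97)&(s>150)),("orange",(h>3)&(h<14)&(s>180)&(v>100)),("green",(h>50)&(h<80)&(s>150)&(v<200)),("rim",(h>92)&(h<106)&(s>100)&(v>110))):
        for c,a,k in blobs(m,25):
            q=W[k&ok]
            if a>3000 or not len(q):continue
            top=np.percentile(q[:,2],90);print(nm,c.round(1),a,"mean",q.mean(0),"topz",top,"topband",q[q[:,2]>top-.006].mean(0))
E
```

```text
top table z -4.0733802970323436e-05
pink [554.6  89.6] 886 mean [ 0.8055 -0.3452  0.0606] topz 0.0627111989934494 topband [ 0.8052 -0.3449  0.0609]
pink [162.2 225.1] 557 mean [0.5793 0.3203 0.028 ] topz 0.049116976607335223 topband [0.5805 0.3231 0.0486]
pink [223.6 250.7] 612 mean [0.5352 0.2114 0.0278] topz 0.0490518103057179 topband [0.5361 0.2133 0.0487]
pink [153.3 284.7] 598 mean [0.4766 0.3289 0.0279] topz 0.049065730791597 topband [0.4766 0.3317 0.0486]
turq [210.3 323.6] 781 mean [0.413  0.2284 0.0276] topz 0.04880665007981703 topband [0.4124 0.2302 0.0486]
turq [304.9 355.5] 822 mean [0.3634 0.0704 0.0269] topz 0.04889686653731149 topband [0.3625 0.0715 0.0489]
orange [545.4 198.7] 44 mean [ 0.6025 -0.2925  0.1206] topz 0.12205399011390552 topband [ 0.6025 -0.2925  0.1206]
green [545.2 264. ] 104 mean [ 0.5076 -0.2969  0.0928] topz 0.09467825249867737 topband [ 0.5076 -0.2969  0.0928]
rim [112.1  46.9] 70 mean [0.8674 0.3953 0.1078] topz 0.1194014131342466 topband [0.86   0.3976 0.1184]
rim [112.9  60.4] 152 mean [0.8494 0.3976 0.0965] topz 0.09819036642018333 topband [0.8
[... 3579 characters left out ...]
935156 topband [0.8693 0.3971 0.0977]
rim [325.  265.6] 228 mean [ 0.6642 -0.0008  0.0816] topz 0.08310533016158685 topband [ 0.6643 -0.001   0.0817]
rim [352.4 270.1] 28 mean [0.6757 0.0479 0.0599] topz 0.06155915518410833 topband [0.6757 0.0479 0.0599]
rim [296.  277.8] 30 mean [ 0.6447 -0.0473  0.0601] topz 0.06162140319732114 topband [ 0.6447 -0.0473  0.0601]
rim [224.5 363. ] 35 mean [ 0.7923 -0.2367  0.0906] topz 0.09183182149055728 topband [ 0.7923 -0.2367  0.0906]
rim [202.  390.7] 1110 mean [ 0.7981 -0.2754  0.0617] topz 0.06316597664239323 topband [ 0.7981 -0.2754  0.0617]
rim [254.6 402. ] 33 mean [ 0.8753 -0.2281  0.0903] topz 0.09135723274225975 topband [ 0.8753 -0.2281  0.0903]
```

```bash
python3 - <<'E'
import cv2
a=cv2.imread("pics/top0.png");
A=cv2.resize(a[140:320,260:410],None,fx=4,fy=4,interpolation=cv2.INTER_CUBIC)[-592:]
cv2.imwrite("pics/c1.png",A)
E
```

```text
(no output)
```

View pics/c1.png

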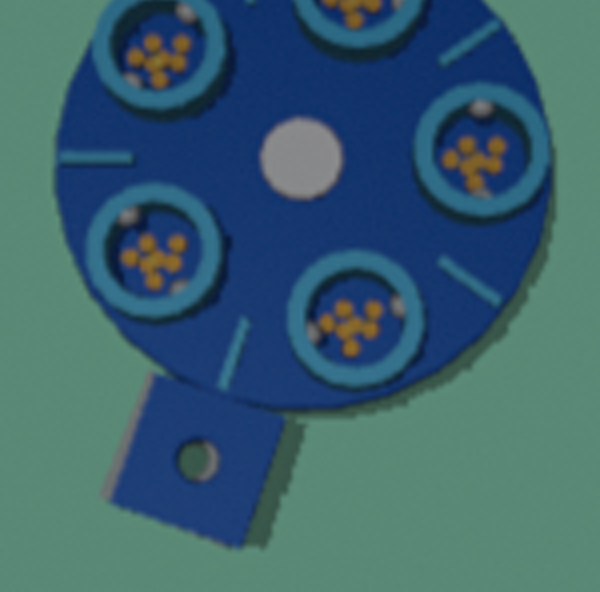

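The crop shows the ear hole at full-image pixel (309.2,287.2), with a strip of the grey lug showing on the ear's left. That means the ear is turned counter-clockwise from the lug.

```bash
python3 - <<'E'
from h import *
from scipy.optimize import least_squares
np.set_printoptions(precision=4,suppress=True)
for n in("top","scene"):
    K,R,t=cam(n);print(n,"cam at",-R.T@t)
    f=np.load(n+"0.npz");p,d=f["p"],f["d"];H=hsv(p);h,s,v=[H[...,i] for i in range(3)]
    W=cloud(n,d);z=W[...,2]
    m=(h>92)&(h<106)&(s>100)&(v>110)
    P=[]
    for c,a,k in blobs(m,150):
        if not(n=="top" and 270<c[0]<400 and 150<c[1]<260 or n=="scene" and 260<c[0]<380 and 215<c[1]<275):continue
        # outer contour ellipse on rim plane: rays of rim pixels with z~.081
        q=W[k&(d>0)&(abs(z-.081)<.004)]
        cc=least_squares(lambda x:np.hypot(q[:,0]-x[0],q[:,1]-x[1])-.0235,q[:,:2].mean(0),loss="soft_l1",f_scale=.002).x
        P.append(cc)
    P=np.array(P)
    def res(x):
        out=[]
        for q in P:
            a=np.arctan2(*(q-x[:2])[::-1]);kk=np.round((a-x[2])/(2*np.pi/5));b=x[2]+kk*2*np.pi/5
            out+=list(q-x[:2]-.072*np.array([np.cos(b),np.sin(b)]))
        return out
    r=least_squares(res,[*P.mean(0),-1.5]);print("pots",P,"c,ph",r.x,"rms",np.std(r.fun))
    c=r.x[:2]
    for kk in range(5):
        b=r.x[2]+(kk+.5)*2*np.pi/5; e=c+.13*np.array([np.cos(b),np.sin(b)])
        if abs(np.cos(b)+.97)<.08: print("ear hole pred",e,"ang",b%(2*np.pi))
    if n=="top":
        e=ray(n,[309.25,287.25],.056)[0];print("ear hole px",e,np.linalg.norm(e[:2]-c),np.arctan2(*(e[:2]-c)[::-1])%(2*np.pi))
        for row in range(244,262,2): print(row,[tuple(x) for x in H[row+6,286:300]][:14]) if row in(250,) else None
        S=[];L=[]
        sat=s.astype(float);
        for row in range(240,260):pass
        for row in range(268,290):
            seg=p[row,280:306].astype(float)
            # blue edge: R channel drop ; grey-table edge: G-R
            gr=seg[:,1]-seg[:,0]; r_=seg[:,0]
            print(row,(p[row,284:302,0]).tolist(),(gr[4:22]).astype(int).tolist()) if row%6==0 else None
    o=(h>3)&(h<16)&(s>170)&(v>60);g=(z>.10)&(z<.13)
    q=W[(z>.112)&(z<.126)&(W[...,1]<-.2)&(W[...,0]<.7)&(d>0)];print("drift top",q.mean(0) if len(q) else 0,len(q),cv2.minAreaRect(q[:,:2].astype(np.float32)*1000))
    q=W[(z>.083)&(z<.094)&(W[...,1]<-.2)&(W[...,0]<.56)&(W[...,0]>.45)&(d>0)];print("bolt top",q.mean(0),len(q),cv2.minAreaRect(q[:,:2].astype(np.float32)*1000))
    q=W[(abs(z-.056)<.005)&(W[...,1]<-.2)&(W[...,1]>-.36)&(W[...,0]<.7)&(W[...,0]>.4)&(d>0)];print("stand",q.mean(0),len(q),cv2.minAreaRect(q[:,:2].astype(np.float32)*1000))
E
```

```text
top cam at [0.4196 0.0129 0.854 ]
pots [[ 0.665  -0.0006]
 [ 0.6396  0.0803]
 [ 0.5961 -0.0498]
 [ 0.5548  0.0811]
 [ 0.528   0.0007]] c,ph [ 0.5967  0.0223 -1.5796] rms 8.912729865379789e-05
ear hole pred [0.4734 0.0636] ang 2.8186578928499353
ear hole px [0.4724 0.0629 0.056 ] 0.13075204809538085 2.8259645975617294
250 [(np.uint8(78), np.uint8(89), np.uint8(137)), (np.uint8(78), np.uint8(87), np.uint8(137)), (np.uint8(78), np.uint8(89), np.uint8(138)), (np.uint8(77), np.uint8(87), np.uint8(137)), (np.uint8(81), np.uint8(89), np.uint8(114)), (np.uint8(100), np.uint8(126), np.uint8(93)), (np.uint8(109), np.uint8(185), np.uint8(102)), (np.uint8(109), np.uint8(196), np.uint8(113)), (np.uint8(109), np.uint8(198), np.uint8(116)), (np.uint8(109), np.uint8(194), np.uint8(117)), (np.uint8(109), np.uint8(193), np.uint8(116)), (np.uint8(109), np.uint8(193), np.uint8(116)), (np.uint8(109), np.uint8(195), np.uint8(115)), (np.uint8(109), np.uint8(196), np.uint8(116))]
270 [90, 91, 88, 90, 90, 89, 89, 89, 89, 89, 96, 103, 91, 53, 30, 28, 28, 26] [48, 47, 48, 47, 47, 48, 48, 47, 48, 48, 32, 11, 10
[... 864 characters left out ...]
875), 89.88042449951172)
scene cam at [ 1.3601 -0.401   0.714 ]
pots [[ 0.5541  0.0802]
 [ 0.5272  0.0003]
 [ 0.6385  0.0797]
 [ 0.5949 -0.0502]
 [ 0.664  -0.001 ]] c,ph [ 0.5957  0.0218 -1.5804] rms 0.00013259813755133276
ear hole pred [0.4725 0.0632] ang 2.8178308520898363
drift top [-0.0578 -0.2853  0.1194] 480 ((-239.38543701171875, -257.74420166015625), (1722.794921875, 127.04558563232422), 0.6842902898788452)
bolt top [ 0.5122 -0.2979  0.0901] 168 ((507.68804931640625, -297.8470153808594), (28.216516494750977, 24.100187301635742), 12.30702018737793)
stand [ 0.5749 -0.3018  0.0566] 1284 ((557.2151489257812, -297.2669677734375), (56.475364685058594, 164.55650329589844), 89.8578109741211)
```

```bash
python3 - <<'E'
from h import *
np.set_printoptions(precision=4,suppress=True)
c=np.array([.5967,.0223])
rows=[270,276,282,288]
for nm,cols,z in(("ear",[296.6,294.5,292.5,290.5],.056),("lug",[294.3,291.85,289.6,287.35],.044)):
    q=ray("top",np.c_[cols,rows],z)[:,:2]-c;r=np.hypot(*q.T);a=np.arctan2(q[:,1],q[:,0]);A=a+np.arcsin(.028/r)
    print(nm,A,A.mean(),"r",r)
E
```

```text
ear [2.8214 2.8214 2.8225 2.8235] 2.822196746236716 r [0.1145 0.1245 0.1344 0.1443]
lug [2.7769 2.7763 2.7781 2.7797] 2.777769225413896 r [0.1162 0.1266 0.1367 0.1469]
```

Emit:
servo_tool(
  rows=[
    {"fingers":1,"offset":[0.5,-1,0],"roll":0.333},
    {"fingers":1,"offset":[0.5,-1,0],"roll":0.333},
    {"fingers":1,"offset":[0.5,-1,0],"roll":0.333},
    {"fingers":1,"offset":[0.5,-1,0],"roll":0.333},
    {"fingers":1,"offset":[0.5,-1,0],"roll":0.333},
    {"fingers":1,"offset":[0.5,-1,0],"roll":0.333},
    {"fingers":1,"offset":[0.5,-1,0],"roll":0.333},
    {"fingers":1,"offset":[0.5,-1,0],"roll":0.333},
  ],
  squeeze=60,
)

```text
clock: 1.1
tcp_pos: [0.2738, 0.354, 0.2311]
ee_rot: [-0.054, 0.999, -0.0, -0.0]
force: [0.1, 1.1, 0.1]
grip_width: 0.0852
grip_force: 0.0
```

Emit:
servo_tool(
  rows=[
    {"fingers":1,"offset":[0.5,-1,0],"roll":0},
    {"fingers":1,"offset":[0.5,-1,0],"roll":0},
    {"fingers":1,"offset":[0.5,-1,0],"roll":0},
    {"fingers":1,"offset":[0.5,-1,0],"roll":0},
    {"fingers":1,"offset":[0.5,-1,0],"roll":0},
    {"fingers":1,"offset":[0.5,-1,0],"roll":0},
    {"fingers":1,"offset":[0.5,-1,0],"roll":0},
    {"fingers":1,"offset":[0.5,-1,0],"roll":0},
  ],
)

```text
clock: 2.1
tcp_pos: [0.3537, 0.1941, 0.2311]
ee_rot: [-0.053, 0.999, -0.0, -0.0]
force: [0.3, 0.0, -0.8]
grip_width: 0.0856
grip_force: 0.0
```

Emit:
servo_tool(
  rows=[
    {"fingers":1,"offset":[0.5,-1,0],"roll":0},
    {"fingers":1,"offset":[0.5,-1,0],"roll":0},
    {"fingers":1,"offset":[0.5,-1,0],"roll":0},
    {"fingers":1,"offset":[0.5,-1,0],"roll":0},
    {"fingers":1,"offset":[0.5,-1,0],"roll":0},
    {"fingers":1,"offset":[0.5,-1,0],"roll":0},
    {"fingers":1,"offset":[0.5,-1,0],"roll":0},
    {"fingers":1,"offset":[0.5,-1,0],"roll":0},
  ],
)

```text
clock: 3.1
tcp_pos: [0.4337, 0.0341, 0.2311]
ee_rot: [-0.053, 0.999, 0.0, -0.0]
force: [0.8, -0.1, -0.2]
grip_width: 0.0856
grip_force: 0.0
```

Emit:
servo_tool(
  rows=[
    {"fingers":1,"offset":[0.5,-1,0],"roll":0},
    {"fingers":1,"offset":[0.5,-1,0],"roll":0},
    {"fingers":1,"offset":[0.5,-1,0],"roll":0},
    {"fingers":1,"offset":[0.5,-1,0],"roll":0},
    {"fingers":1,"offset":[0.5,-1,0],"roll":0},
    {"fingers":1,"offset":[0.5,-1,0],"roll":0},
    {"fingers":1,"offset":[0.5,-1,0],"roll":0},
    {"fingers":1,"offset":[0.5,-1,0],"roll":0},
  ],
)

```text
clock: 4.1
tcp_pos: [0.5143, -0.1266, 0.2312]
ee_rot: [-0.053, 0.999, -0.0, -0.0]
force: [0.3, 1.1, -0.1]
grip_width: 0.0856
grip_force: 0.0
```

Emit:
servo_tool(
  rows=[
    {"fingers":1,"offset":[0.5,-1,0],"roll":0},
    {"fingers":1,"offset":[0.5,-1,0],"roll":0},
    {"fingers":1,"offset":[0.5,-1,0],"roll":0},
    {"fingers":1,"offset":[0.5,-1,0],"roll":0},
    {"fingers":1,"offset":[0.5,-1,0],"roll":0},
    {"fingers":1,"offset":[0.5,-1,0],"roll":0},
    {"fingers":1,"offset":[0.5,-1,0],"roll":0},
    {"fingers":1,"offset":[0.5,-1,0],"roll":0},
  ],
)

```text
clock: 5.1
tcp_pos: [0.594, -0.2867, 0.231]
ee_rot: [-0.053, 0.999, 0.0, -0.0]
force: [1.2, -0.3, -0.4]
grip_width: 0.0856
grip_force: 0.0
```

Emit:
servo_tool(
  rows=[
    {"fingers":1,"offset":[0.65,-0.54,0],"roll":0},
    {"fingers":1,"offset":[0,0,0],"roll":0},
    {"fingers":1,"offset":[0,0,0],"roll":0},
  ],
)

```text
clock: 5.48
tcp_pos: [0.6064, -0.2959, 0.2311]
ee_rot: [-0.053, 0.999, 0.0, -0.0]
force: [-0.5, 0.4, -0.8]
grip_width: 0.0856
grip_force: 0.0
```

Emit:
servo_tool(
  rows=[
    {"fingers":1,"offset":[0,0,-1],"roll":0},
    {"fingers":1,"offset":[0,0,-1],"roll":0},
    {"fingers":1,"offset":[0,0,-1],"roll":0},
    {"fingers":1,"offset":[0,0,-1],"roll":0},
    {"fingers":1,"offset":[0,0,-1],"roll":0},
    {"fingers":1,"offset":[0,0,-1],"roll":0},
    {"fingers":1,"offset":[0,0,-1],"roll":0},
    {"fingers":1,"offset":[0,0,-0.5],"roll":0},
  ],
)

```text
clock: 6.48
tcp_pos: [0.6062, -0.2955, 0.0807]
ee_rot: [-0.053, 0.999, 0.0, -0.0]
force: [-0.6, 0.1, 0.3]
grip_width: 0.0856
grip_force: 0.0
```

Emit:
servo_tool(
  rows=[
    {"fingers":1,"offset":[0,0,0],"roll":0},
    {"fingers":-1,"offset":[0,0,0],"roll":0},
    {"fingers":-1,"offset":[0,0,0],"roll":0},
    {"fingers":-1,"offset":[0,0,0],"roll":0},
    {"fingers":-1,"offset":[0,0,0],"roll":0},
    {"fingers":-1,"offset":[0,0,0],"roll":0},
    {"fingers":-1,"offset":[0,0,0],"roll":0},
    {"fingers":-1,"offset":[0,0,0],"roll":0},
  ],
  squeeze=60,
)

```text
clock: 7.48
tcp_pos: [0.6068, -0.2962, 0.0818]
ee_rot: [-0.053, 0.999, -0.0, 0.0]
force: [-0.1, 0.2, 4.8]
grip_width: 0.0256
grip_force: 59.6
```

Emit:
servo_tool(
  rows=[
    {"fingers":-1,"offset":[0,0,1],"roll":0},
    {"fingers":-1,"offset":[0,0,1],"roll":0},
    {"fingers":-1,"offset":[0,0,1],"roll":0},
    {"fingers":-1,"offset":[0,0,1],"roll":0},
    {"fingers":-1,"offset":[0,0,1],"roll":0},
    {"fingers":-1,"offset":[-0.35,0.95,0],"roll":0},
    {"fingers":-1,"offset":[-0.35,0.95,0],"roll":0},
    {"fingers":-1,"offset":[-0.35,0.95,0],"roll":0},
  ],
)

```text
clock: 8.48
tcp_pos: [0.585, -0.2382, 0.1803]
ee_rot: [-0.053, 0.999, 0.001, -0.001]
force: [0.5, 0.1, -1.0]
grip_width: 0.0253
grip_force: 59.1
```

Emit:
servo_tool(
  rows=[
    {"fingers":-1,"offset":[-0.35,0.95,0],"roll":0},
    {"fingers":-1,"offset":[-0.35,0.95,0],"roll":0},
    {"fingers":-1,"offset":[-0.35,0.95,0],"roll":0},
    {"fingers":-1,"offset":[-0.35,0.95,0],"roll":0},
    {"fingers":-1,"offset":[-0.35,0.95,0],"roll":0},
    {"fingers":-1,"offset":[-0.35,0.95,0],"roll":0},
    {"fingers":-1,"offset":[-0.35,0.95,0],"roll":0},
    {"fingers":-1,"offset":[-0.35,0.95,0],"roll":0},
  ],
)

```text
clock: 9.48
tcp_pos: [0.5291, -0.0858, 0.1814]
ee_rot: [-0.053, 0.999, -0.0, 0.0]
force: [-0.7, 0.8, -1.2]
grip_width: 0.0256
grip_force: 59.1
```

Emit:
servo_tool(
  rows=[
    {"fingers":-1,"offset":[-0.35,0.95,0],"roll":0},
    {"fingers":-1,"offset":[-0.35,0.95,0],"roll":0},
    {"fingers":-1,"offset":[-0.35,0.95,0],"roll":0},
    {"fingers":-1,"offset":[-0.35,0.95,0],"roll":0},
    {"fingers":-1,"offset":[-0.35,0.95,0],"roll":0},
    {"fingers":-1,"offset":[-0.35,0.95,0],"roll":0},
    {"fingers":-1,"offset":[-0.35,0.95,0],"roll":0},
    {"fingers":-1,"offset":[-0.35,0.95,0],"roll":0},
  ],
)

```text
clock: 10.48
tcp_pos: [0.4731, 0.0662, 0.1813]
ee_rot: [-0.053, 0.999, -0.0, 0.0]
force: [-0.4, -0.9, -1.0]
grip_width: 0.0258
grip_force: 59.1
```

Emit:
servo_tool(
  rows=[
    {"fingers":-1,"offset":[0,0.05,0],"roll":0},
    {"fingers":-1,"offset":[0,0,0],"roll":0},
    {"fingers":-1,"offset":[0,0,0],"roll":0},
  ],
)

```text
clock: 10.85
tcp_pos: [0.4739, 0.0655, 0.1813]
ee_rot: [-0.052, 0.999, -0.0, 0.0]
force: [1.3, -0.4, -1.7]
grip_width: 0.0252
grip_force: 59.3
```

```bash
python3 - <<'E'
from h import *
p,d=arm.camera("scene"); np.savez("scene1.npz",p=p,d=d)
print(arm.sense()["tcp_pos"])
cv2.imwrite("pics/c2.png",cv2.resize(p[100:250,220:420,::-1],None,fx=4,fy=4,interpolation=cv2.INTER_CUBIC))
E
```

```text
[0.47384691 0.06554817 0.18125953]
```

View pics/c2.png

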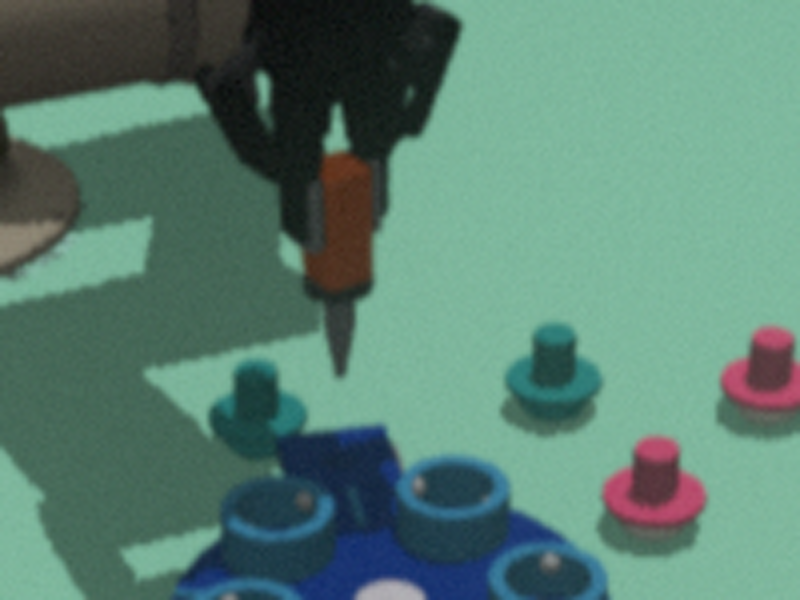

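The drift hangs upright over the ear. Its tip is at about crop (340,376), which is full-image pixel (305,194).

```bash
python3 - <<'E'
from h import *
np.set_printoptions(precision=4,suppress=True)
f=np.load("scene1.npz");p,d=f["p"],f["d"]
K,R,t=cam("scene")
m=arm.camera_model("scene")
for q in [[.4739,.0655,.1063],[.4739,.0655,.1563]]:
    print(cv2.projectPoints(np.array([q]),m["rvec"],m["tvec"],K,None)[0].ravel())
W=cloud("scene",d)
k=(abs(W[...,0]-.474)<.04)&(abs(W[...,1]-.066)<.03)&(W[...,2]>.105)&(W[...,2]<.22)&(d>0)
for z0 in np.arange(.105,.2,.005):
    q=W[k&(W[...,2]>=z0)&(W[...,2]<z0+.005)]
    if len(q):print(round(z0,3),len(q),q.mean(0))
# row-wise column midpoints of the shank
for r in range(174,196,3):
    row=p[r,292:320].astype(int);g=np.where(row[:,1]-row[:,0]<20)[0];print(r,g.min()+292 if len(g) else 0,g.max()+292 if len(g) else 0)
E
```

```text
[305.4859 193.1511]
[304.887  170.7985]
0.105 4 [0.4742 0.0637 0.1079]
0.11 5 [0.4761 0.0633 0.1121]
0.115 10 [0.4773 0.0613 0.1177]
0.12 10 [0.4772 0.0628 0.1224]
0.125 15 [0.477  0.0615 0.1276]
0.13 13 [0.4782 0.0616 0.1329]
0.135 17 [0.479  0.0612 0.138 ]
0.14 14 [0.4788 0.0625 0.142 ]
0.145 21 [0.4794 0.0612 0.1474]
0.15 2 [0.481  0.0596 0.1501]
0.155 29 [0.4835 0.0568 0.1577]
0.16 54 [0.4834 0.0603 0.1621]
0.165 43 [0.4823 0.0586 0.1674]
0.17 35 [0.4816 0.0581 0.1723]
0.175 38 [0.4846 0.0617 0.1774]
0.18 40 [0.4841 0.0608 0.183 ]
0.185 42 [0.484  0.0624 0.1877]
0.19 69 [0.4828 0.0589 0.1924]
0.195 63 [0.4822 0.0586 0.1976]
0.2 65 [0.4824 0.0581 0.2026]
174 298 308
177 301 307
180 302 307
183 302 307
186 303 306
189 304 305
192 304 305
195 0 0
```

Emit:
servo_tool(
  rows=[
    {"fingers":-1,"offset":[0,0.03,-1],"roll":0},
    {"fingers":-1,"offset":[0,0,-1],"roll":0},
    {"fingers":-1,"offset":[0,0,-0.5],"roll":0},
    {"fingers":-1,"offset":[0,0,-0.25],"roll":0},
    {"fingers":-1,"offset":[0,0,-0.25],"roll":0},
    {"fingers":-1,"offset":[0,0,-0.2],"roll":0},
    {"fingers":-1,"offset":[0,0,0],"roll":0},
  ],
)

```text
clock: 11.78
tcp_pos: [0.4736, 0.0666, 0.1173]
ee_rot: [-0.053, 0.999, -0.0, -0.0]
force: [-0.6, -0.9, -1.7]
grip_width: 0.0251
grip_force: 59.2
```

Emit:
servo_tool(
  rows=[
    {"fingers":-1,"offset":[0.015,0.035,-0.15],"roll":0},
    {"fingers":-1,"offset":[0.015,0.035,-0.15],"roll":0},
    {"fingers":-1,"offset":[0.01,0.02,-0.1],"roll":0},
    {"fingers":-1,"offset":[0,0,0],"roll":0},
  ],
)

```text
clock: 12.28
tcp_pos: [0.4742, 0.0681, 0.1091]
ee_rot: [-0.053, 0.999, -0.0, -0.0]
force: [-1.9, -4.8, -0.5]
grip_width: 0.0253
grip_force: 59.3
```

Emit:
servo_tool(
  rows=[
    {"fingers":-1,"offset":[0.01,0.02,-0.1],"roll":0},
    {"fingers":-1,"offset":[0.01,0.02,-0.1],"roll":0},
    {"fingers":-1,"offset":[0,0,0],"roll":0},
  ],
)

```text
clock: 12.65
tcp_pos: [0.4746, 0.0691, 0.1052]
ee_rot: [-0.053, 0.999, -0.0, -0.0]
force: [-4.0, -4.0, -0.2]
grip_width: 0.0254
grip_force: 59.7
```

Emit:
servo_tool(
  rows=[
    {"fingers":-1,"offset":[0,0,-0.1],"roll":0},
    {"fingers":-1,"offset":[0,0,-0.1],"roll":0},
    {"fingers":-1,"offset":[0,0,-0.1],"roll":0},
    {"fingers":-1,"offset":[0,0,0],"roll":0},
  ],
)

```text
clock: 13.15
tcp_pos: [0.4744, 0.0692, 0.099]
ee_rot: [-0.053, 0.999, 0.0, -0.001]
force: [-3.5, -2.5, -1.3]
grip_width: 0.0252
grip_force: 59.6
```

Emit:
servo_tool(
  rows=[
    {"fingers":-1,"offset":[0,0,-0.1],"roll":0},
    {"fingers":-1,"offset":[0,0,-0.1],"roll":0},
    {"fingers":-1,"offset":[0,0,-0.1],"roll":0},
    {"fingers":-1,"offset":[0,0,0],"roll":0},
  ],
)

```text
clock: 13.65
tcp_pos: [0.4744, 0.0693, 0.0931]
ee_rot: [-0.053, 0.999, 0.0, -0.001]
force: [-2.6, -3.2, -0.1]
grip_width: 0.0255
grip_force: 59.5
```

Emit:
servo_tool(
  rows=[
    {"fingers":-1,"offset":[0,0,-0.1],"roll":0},
    {"fingers":-1,"offset":[0,0,-0.1],"roll":0},
    {"fingers":-1,"offset":[0,0,-0.1],"roll":0},
    {"fingers":-1,"offset":[0,0,0],"roll":0},
  ],
)

```text
clock: 14.15
tcp_pos: [0.4744, 0.0694, 0.0871]
ee_rot: [-0.053, 0.999, 0.0, -0.001]
force: [-3.7, -2.4, -0.2]
grip_width: 0.0255
grip_force: 59.5
```

Emit:
servo_tool(
  rows=[
    {"fingers":-1,"offset":[0,0,-0.1],"roll":0},
    {"fingers":-1,"offset":[0,0,-0.1],"roll":0},
    {"fingers":-1,"offset":[0,0,-0.1],"roll":0},
    {"fingers":-1,"offset":[0,0,-0.1],"roll":0},
    {"fingers":-1,"offset":[0,0,0],"roll":0},
  ],
)

```text
clock: 14.78
tcp_pos: [0.4746, 0.0697, 0.0816]
ee_rot: [-0.053, 0.999, 0.0, 0.001]
force: [-13.6, -0.2, 29.7]
grip_width: 0.0256
grip_force: 63.3
```

Emit:
servo_tool(
  rows=[
    {"fingers":-1,"offset":[0,0,0.15],"roll":0},
    {"fingers":-1,"offset":[0,0,0.4],"roll":0},
    {"fingers":-1,"offset":[0,0,0.6],"roll":0},
    {"fingers":-1,"offset":[0,0,1],"roll":0},
    {"fingers":-1,"offset":[0,0,1],"roll":0},
    {"fingers":-1,"offset":[0,0,1],"roll":0},
    {"fingers":-1,"offset":[0,0,1],"roll":0},
    {"fingers":-1,"offset":[0,0,0],"roll":0},
  ],
)

```text
clock: 15.78
tcp_pos: [0.4761, 0.0692, 0.1841]
ee_rot: [-0.053, 0.999, -0.0, 0.003]
force: [0.4, -0.6, -2.4]
grip_width: 0.0248
grip_force: 59.4
```

```bash
python3 - <<'E'
from h import *
p,d=arm.camera("scene"); np.savez("scene2.npz",p=p,d=d)
print(arm.sense()["tcp_pos"],arm.sense()["ee_rot"])
cv2.imwrite("pics/c3.png",cv2.resize(p[100:300,220:460,::-1],None,fx=3,fy=3,interpolation=cv2.INTER_CUBIC))
E
```

```text
[0.47542409 0.06921864 0.18292509] [-5.25746546e-02  9.98616125e-01 -7.34942620e-05  1.31725569e-03]
```

View pics/c3.png

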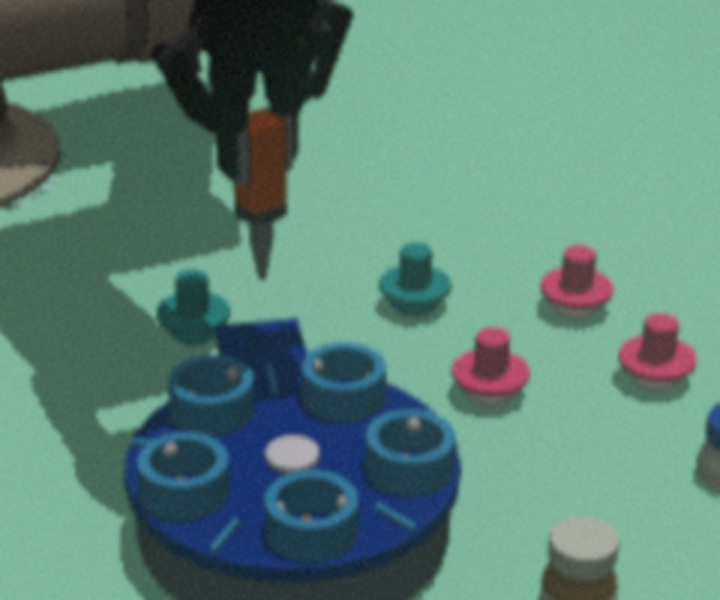

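The ear is now aligned (no lug strip showing) and the drift hangs straight. Back to the stand.

Emit:
servo_tool(
  rows=[
    {"fingers":-1,"offset":[0.35,-0.96,0],"roll":0},
    {"fingers":-1,"offset":[0.35,-0.96,0],"roll":0},
    {"fingers":-1,"offset":[0.35,-0.96,0],"roll":0},
    {"fingers":-1,"offset":[0.35,-0.96,0],"roll":0},
    {"fingers":-1,"offset":[0.35,-0.96,0],"roll":0},
    {"fingers":-1,"offset":[0.35,-0.96,0],"roll":0},
    {"fingers":-1,"offset":[0.35,-0.96,0],"roll":0},
    {"fingers":-1,"offset":[0.35,-0.96,0],"roll":0},
  ],
)

```text
clock: 16.82
tcp_pos: [0.5313, -0.0857, 0.1823]
ee_rot: [-0.053, 0.999, 0.0, -0.0]
force: [0.0, 0.7, -1.5]
grip_width: 0.0251
grip_force: 59.4
```

Emit:
servo_tool(
  rows=[
    {"fingers":-1,"offset":[0.35,-0.96,0],"roll":0},
    {"fingers":-1,"offset":[0.35,-0.96,0],"roll":0},
    {"fingers":-1,"offset":[0.35,-0.96,0],"roll":0},
    {"fingers":-1,"offset":[0.35,-0.96,0],"roll":0},
    {"fingers":-1,"offset":[0.35,-0.96,0],"roll":0},
    {"fingers":-1,"offset":[0.35,-0.96,0],"roll":0},
    {"fingers":-1,"offset":[0.35,-0.96,0],"roll":0},
    {"fingers":-1,"offset":[0.35,-0.96,0],"roll":0},
  ],
)

```text
clock: 17.82
tcp_pos: [0.5872, -0.2393, 0.1822]
ee_rot: [-0.053, 0.999, 0.0, -0.0]
force: [-0.1, -0.3, -2.0]
grip_width: 0.0254
grip_force: 59.4
```

Emit:
servo_tool(
  rows=[
    {"fingers":-1,"offset":[0.35,-0.96,0],"roll":0},
    {"fingers":-1,"offset":[0.3,-0.96,0],"roll":0},
    {"fingers":-1,"offset":[0.3,-0.96,0],"roll":0},
    {"fingers":-1,"offset":[0,0,0],"roll":0},
    {"fingers":-1,"offset":[0,0,0],"roll":0},
  ],
)

```text
clock: 18.45
tcp_pos: [0.6057, -0.2953, 0.1822]
ee_rot: [-0.053, 0.999, 0.0, -0.0]
force: [0.7, 0.2, -1.4]
grip_width: 0.0255
grip_force: 59.4
```

Emit:
servo_tool(
  rows=[
    {"fingers":-1,"offset":[0.05,-0.06,-1],"roll":0},
    {"fingers":-1,"offset":[0,0,-1],"roll":0},
    {"fingers":-1,"offset":[0,0,-0.8],"roll":0},
    {"fingers":-1,"offset":[0,0,-0.8],"roll":0},
    {"fingers":-1,"offset":[0,0,-0.8],"roll":0},
    {"fingers":-1,"offset":[0,0,-0.4],"roll":0},
    {"fingers":-1,"offset":[0,0,-0.2],"roll":0},
    {"fingers":-1,"offset":[0,0,0],"roll":0},
  ],
)

```text
clock: 19.45
tcp_pos: [0.607, -0.297, 0.0826]
ee_rot: [-0.053, 0.999, -0.0, 0.0]
force: [-0.7, -0.3, -1.8]
grip_width: 0.0256
grip_force: 59.4
```

Emit:
servo_tool(
  rows=[
    {"fingers":-1,"offset":[0,0,-0.1],"roll":0},
    {"fingers":-1,"offset":[0,0,-0.05],"roll":0},
    {"fingers":-1,"offset":[0,0,0],"roll":0},
  ],
)

```text
clock: 19.82
tcp_pos: [0.6072, -0.2971, 0.0818]
ee_rot: [-0.053, 0.999, -0.001, 0.001]
force: [-3.4, 1.8, 9.8]
grip_width: 0.0253
grip_force: 61.1
```

Emit:
servo_tool(
  rows=[
    {"fingers":1,"offset":[0,0,0],"roll":0},
    {"fingers":1,"offset":[0,0,0],"roll":0},
    {"fingers":1,"offset":[0,0,0.1],"roll":0},
    {"fingers":1,"offset":[0,0,0.4],"roll":0},
    {"fingers":1,"offset":[0,0,1],"roll":0},
    {"fingers":1,"offset":[0,0,1],"roll":0},
    {"fingers":1,"offset":[0,0,1],"roll":0.24},
    {"fingers":1,"offset":[-1,0,0],"roll":0},
  ],
)

```text
clock: 20.82
tcp_pos: [0.5879, -0.2972, 0.1514]
ee_rot: [-0.074, 0.997, -0.001, 0.002]
force: [0.9, -0.0, -1.4]
grip_width: 0.0854
grip_force: 0.0
```

Emit:
servo_tool(
  rows=[
    {"fingers":1,"offset":[-1,0,0],"roll":0},
    {"fingers":1,"offset":[-1,0,0],"roll":0},
    {"fingers":1,"offset":[-1,0,0],"roll":0},
    {"fingers":1,"offset":[-1,0.03,0],"roll":0},
    {"fingers":1,"offset":[0,0,0],"roll":0},
    {"fingers":1,"offset":[0,0,0],"roll":0},
  ],
)

```text
clock: 21.58
tcp_pos: [0.5075, -0.2964, 0.1497]
ee_rot: [-0.073, 0.997, -0.0, 0.0]
force: [0.6, -0.2, -0.9]
grip_width: 0.0854
grip_force: 0.0
```

```bash
python3 - <<'E'
from h import *
np.set_printoptions(precision=4,suppress=True)
p,d=arm.camera("scene");W=cloud("scene",d);z=W[...,2];k=(d>0)&(W[...,1]<-.26)&(W[...,1]>-.34)
print(arm.sense()["tcp_pos"])
q=W[k&(W[...,0]>.58)&(W[...,0]<.64)&(z>.1)&(z<.13)];print("drift",np.percentile(q[:,2],[50,90,98]),q[q[:,2]>.117].mean(0),len(q))
q=W[k&(W[...,0]>.48)&(W[...,0]<.54)&(z>.07)&(z<.1)];print("bolt",np.percentile(q[:,2],[50,90,98]),len(q))
H=hsv(p)
for c,a,b in blobs((H[...,0]>160)&(H[...,1]>120)&(H[...,2]>90),20):
    q=W[b&(d>0)]
    if 150<c[1]<300: print(c,a,q[q[:,2]>.042].mean(0) if (q[:,2]>.042).any() else q.mean(0))
E
```

```text
[ 0.5075 -0.2964  0.1495]
drift [0.1184 0.1221 0.1233] [ 0.6103 -0.2991  0.1208] 381
bolt [0.088  0.0937 0.0951] 290
[412.6207 184.5517] 29 [0.4785 0.3282 0.0494]
[411.7786 196.6336] 131 [0.4829 0.3252 0.0218]
[618.6    207.5667] 90 [0.7753 0.6164 0.0596]
[440.1282 207.6667] 39 [0.5825 0.3201 0.0496]
[383.7826 212.5652] 46 [0.5384 0.2104 0.049 ]
[438.8364 220.2   ] 165 [0.5864 0.317  0.0218]
[383.257  225.0503] 179 [0.5427 0.2079 0.0217]
```

Emit:
servo_tool(
  rows=[
    {"fingers":1,"offset":[-0.03,0,-1],"roll":0},
    {"fingers":1,"offset":[0,0,-1],"roll":0},
    {"fingers":1,"offset":[0,0,-1],"roll":0},
    {"fingers":1,"offset":[0,0,-1],"roll":0},
    {"fingers":1,"offset":[0,0,-0.22],"roll":0},
    {"fingers":1,"offset":[0,0,0],"roll":0},
    {"fingers":-1,"offset":[0,0,0],"roll":0},
    {"fingers":-1,"offset":[0,0,0],"roll":0},
  ],
)

```text
clock: 22.62
tcp_pos: [0.5065, -0.2964, 0.0656]
ee_rot: [-0.073, 0.997, -0.0, 0.0]
force: [0.2, -0.9, 0.2]
grip_width: 0.0517
grip_force: 0.0
```

Emit:
servo_tool(
  rows=[
    {"fingers":-1,"offset":[0,0,0],"roll":0},
    {"fingers":-1,"offset":[0,0,0],"roll":0},
    {"fingers":-1,"offset":[0,0,0],"roll":0},
    {"fingers":-1,"offset":[0,0,0],"roll":0},
    {"fingers":-1,"offset":[0,0,0],"roll":0},
  ],
)

```text
clock: 23.25
tcp_pos: [0.5064, -0.2964, 0.0654]
ee_rot: [-0.073, 0.997, -0.0, 0.0]
force: [-1.6, 0.8, 5.2]
grip_width: 0.023
grip_force: 59.6
```

Emit:
servo_tool(
  rows=[
    {"fingers":-1,"offset":[0,0,1],"roll":0},
    {"fingers":-1,"offset":[0,0,1],"roll":0},
    {"fingers":-1,"offset":[0,0,1],"roll":0},
    {"fingers":-1,"offset":[0,0,1],"roll":0},
    {"fingers":-1,"offset":[0,0,1],"roll":0},
    {"fingers":-1,"offset":[-0.08,0.96,0],"roll":0},
    {"fingers":-1,"offset":[-0.08,0.96,0],"roll":0},
    {"fingers":-1,"offset":[-0.08,0.96,0],"roll":0},
  ],
)

```text
clock: 24.25
tcp_pos: [0.5009, -0.2365, 0.164]
ee_rot: [-0.074, 0.997, 0.001, -0.001]
force: [-0.2, 1.0, -1.3]
grip_width: 0.023
grip_force: 59.0
```

Emit:
servo_tool(
  rows=[
    {"fingers":-1,"offset":[-0.08,0.96,0],"roll":0},
    {"fingers":-1,"offset":[-0.08,0.96,0],"roll":0},
    {"fingers":-1,"offset":[-0.08,0.96,0],"roll":0},
    {"fingers":-1,"offset":[-0.08,0.96,0],"roll":0},
    {"fingers":-1,"offset":[-0.08,0.96,0],"roll":0},
    {"fingers":-1,"offset":[-0.08,0.96,0],"roll":0},
    {"fingers":-1,"offset":[-0.08,0.96,0],"roll":0},
    {"fingers":-1,"offset":[-0.08,0.96,0],"roll":0},
  ],
)

```text
clock: 25.25
tcp_pos: [0.4885, -0.0838, 0.165]
ee_rot: [-0.073, 0.997, -0.0, 0.0]
force: [-0.0, 0.6, -1.0]
grip_width: 0.0229
grip_force: 59.0
```

Emit:
servo_tool(
  rows=[
    {"fingers":-1,"offset":[-0.08,0.96,0],"roll":0},
    {"fingers":-1,"offset":[-0.08,0.96,0],"roll":0},
    {"fingers":-1,"offset":[-0.08,0.96,0],"roll":0},
    {"fingers":-1,"offset":[-0.08,0.96,0],"roll":0},
    {"fingers":-1,"offset":[-0.08,0.96,0],"roll":0},
    {"fingers":-1,"offset":[-0.08,0.96,0],"roll":0},
    {"fingers":-1,"offset":[-0.08,0.96,0],"roll":0},
    {"fingers":-1,"offset":[-0.08,0.96,0],"roll":0},
  ],
)

```text
clock: 26.25
tcp_pos: [0.4756, 0.0698, 0.1649]
ee_rot: [-0.073, 0.997, -0.0, 0.0]
force: [1.0, -0.6, -1.2]
grip_width: 0.023
grip_force: 59.0
```

Emit:
servo_tool(
  rows=[
    {"fingers":-1,"offset":[-0.03,0.02,-0.5],"roll":0},
    {"fingers":-1,"offset":[0,0,-0.5],"roll":0},
    {"fingers":-1,"offset":[0,0,-0.5],"roll":0},
    {"fingers":-1,"offset":[0,0,0],"roll":0},
  ],
)

```text
clock: 26.75
tcp_pos: [0.4749, 0.0686, 0.134]
ee_rot: [-0.073, 0.997, 0.0, -0.001]
force: [0.6, 1.4, -1.0]
grip_width: 0.023
grip_force: 59.0
```

```bash
python3 - <<'E'
from h import *
p,d=arm.camera("scene"); np.savez("scene3.npz",p=p,d=d)
m=arm.camera_model("scene")
s=arm.sense();print(s["tcp_pos"]);t=s["tcp_pos"]-[0,0,.0554]
print(cv2.projectPoints(np.array([t,[.4748,.0693,.056]]),m["rvec"],m["tvec"],m["camera_matrix"],None)[0].reshape(-1,2))
cv2.imwrite("pics/c4.png",cv2.resize(p[130:230,250:370,::-1],None,fx=5,fy=5,interpolation=cv2.INTER_CUBIC))
E
```

```text
[0.47518228 0.06862207 0.13453682]
[[307.48573773 204.71509143]
 [307.93174202 214.25327612]]
```

View pics/c4.png

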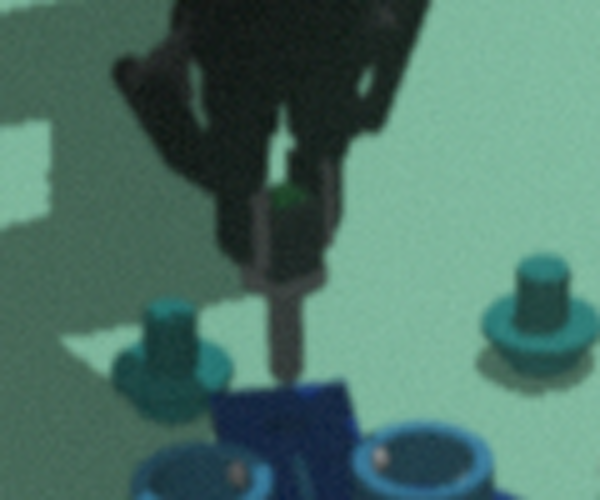

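The bolt's foot is at full-image pixel (307,205), where I predicted, and it hangs over the hole. Inserting.

Emit:
servo_tool(
  rows=[
    {"fingers":-1,"offset":[0,0.03,-0.5],"roll":0},
    {"fingers":-1,"offset":[0,0,-0.5],"roll":0},
    {"fingers":-1,"offset":[0,0,-0.25],"roll":0},
    {"fingers":-1,"offset":[0,0,-0.25],"roll":0},
    {"fingers":-1,"offset":[0,0,0],"roll":0},
  ],
)

```text
clock: 27.42
tcp_pos: [0.475, 0.0696, 0.1046]
ee_rot: [-0.073, 0.997, 0.0, -0.0]
force: [-0.0, -0.4, -2.6]
grip_width: 0.0231
grip_force: 59.0
```

Foot is at 49 mm, inside the ear. Continuing.

Emit:
servo_tool(
  rows=[
    {"fingers":-1,"offset":[0,0,-0.25],"roll":0},
    {"fingers":-1,"offset":[0,0,-0.25],"roll":0},
    {"fingers":-1,"offset":[0,0,-0.25],"roll":0},
    {"fingers":-1,"offset":[0,0,-0.25],"roll":0},
    {"fingers":-1,"offset":[0,0,0],"roll":0},
  ],
)

```text
clock: 28.05
tcp_pos: [0.475, 0.0696, 0.0844]
ee_rot: [-0.073, 0.997, 0.0, -0.0]
force: [-1.7, -0.2, -2.5]
grip_width: 0.0229
grip_force: 59.0
```

Emit:
servo_tool(
  rows=[
    {"fingers":-1,"offset":[0,0,-0.3],"roll":0},
    {"fingers":-1,"offset":[0,0,-0.3],"roll":0},
    {"fingers":-1,"offset":[0,0,-0.3],"roll":0},
    {"fingers":-1,"offset":[0,0,-0.1],"roll":0},
    {"fingers":-1,"offset":[0,0,-0.05],"roll":0},
    {"fingers":-1,"offset":[0,0,0],"roll":0},
  ],
)

```text
clock: 28.8
tcp_pos: [0.475, 0.0696, 0.0652]
ee_rot: [-0.074, 0.997, -0.0, 0.0]
force: [-11.7, -1.2, 19.9]
grip_width: 0.0229
grip_force: 62.1
```

Emit:
servo_tool(
  rows=[
    {"fingers":-1,"offset":[0,0,0.1],"roll":0},
    {"fingers":1,"offset":[0,0,0],"roll":0},
    {"fingers":1,"offset":[0,0,0],"roll":0},
    {"fingers":1,"offset":[0,0,0],"roll":0},
    {"fingers":1,"offset":[0,0,0.5],"roll":0},
    {"fingers":1,"offset":[0,0,1],"roll":0},
    {"fingers":1,"offset":[0,0,1],"roll":0},
    {"fingers":1,"offset":[0,0,1],"roll":0},
  ],
)

```text
clock: 29.8
tcp_pos: [0.4754, 0.0696, 0.1373]
ee_rot: [-0.073, 0.997, -0.0, 0.0]
force: [0.3, -0.4, -0.1]
grip_width: 0.0855
grip_force: 0.0
```

Emit:
servo_tool(
  rows=[
    {"fingers":1,"offset":[0,1,1],"roll":0},
    {"fingers":1,"offset":[0,1,1],"roll":0},
    {"fingers":1,"offset":[0,1,1],"roll":0},
    {"fingers":1,"offset":[-0.3,1,0],"roll":0},
    {"fingers":1,"offset":[-0.5,1,0],"roll":0},
    {"fingers":1,"offset":[-0.5,1,0],"roll":0},
    {"fingers":1,"offset":[-0.5,1,0],"roll":0},
    {"fingers":1,"offset":[-0.5,1,0],"roll":0},
  ],
)

```text
clock: 30.8
tcp_pos: [0.4289, 0.2302, 0.1967]
ee_rot: [-0.073, 0.997, 0.0, 0.0]
force: [-1.2, 0.1, 0.7]
grip_width: 0.0854
grip_force: 0.0
```

```bash
cat > lids.py <<'E'
from h import *
np.set_printoptions(precision=4,suppress=True)
p,d=arm.camera("top");H=hsv(p);W=cloud("top",d);z=W[...,2]
print(arm.sense()["tcp_pos"],arm.sense()["clock"])
for c,a,k in blobs((H[...,0]>160)&(H[...,1]>110)&(H[...,2]>60),200):
    zz=W[k][:,2]
    if np.median(zz)>.058 and a>700: continue
    cn=cv2.findContours(k.astype(np.uint8),0,2)[0][0];hull=cv2.convexHull(cn)
    e=cv2.fitEllipse(hull);q=W[k&(d>0)]; t=q[abs(q[:,2]-np.percentile(q[:,2],92))<.0025]
    print("lid px",c.round(1),a,"axes",e[1],"flange",ray("top",e[0],.0185)[0][:2],"knobtop",np.median(t,0))
E
python3 - <<'E'
from lids import *
S,D=arm.camera("scene")
cv2.imwrite("pics/t5.png",p[:,:,::-1]); cv2.imwrite("pics/s5.png",S[:,:,::-1])
P=[]
rim=(H[...,0]>92)&(H[...,0]<106)&(H[...,1]>100)&(H[...,2]>110)
from scipy.optimize import least_squares
for c,a,k in blobs(rim,150):
    if 270<c[0]<400 and 150<c[1]<260:
        q=W[k&(d>0)&(abs(z-.081)<.004)]
        P.append(least_squares(lambda x:np.hypot(q[:,0]-x[0],q[:,1]-x[1])-.0235,q[:,:2].mean(0),loss="soft_l1",f_scale=.002).x)
print(np.array(P))
q=W[(abs(W[...,0]-.475)<.03)&(abs(W[...,1]-.069)<.03)&(z>.075)&(z<.12)&(d>0)];print("bolt top z",np.median(q[:,2]),np.percentile(q[:,2],90),q.mean(0),len(q))
E
```

```text
[0.4277 0.2319 0.1967] 30.85
lid px [  7.2 158.8] 991 axes (35.37610626220703, 38.960391998291016) flange [0.688  0.5533] knobtop [0.7247 0.5984 0.0631]
lid px [162.7 225.2] 685 axes (28.680715560913086, 30.08687400817871) flange [0.5811 0.3229] knobtop [0.5804 0.3231 0.049 ]
lid px [224.1 250.6] 704 axes (29.21538543701172, 30.214059829711914) flange [0.5367 0.2129] knobtop [0.5364 0.2128 0.049 ]
[[ 0.6638 -0.0031]
 [ 0.6416  0.0786]
 [ 0.5932 -0.0496]
 [ 0.557   0.0826]
 [ 0.5271  0.0034]]
bolt top z 0.09189384958061683 0.09351256351086668 [0.4755 0.0683 0.0913] 249
```

View pics/t5.png

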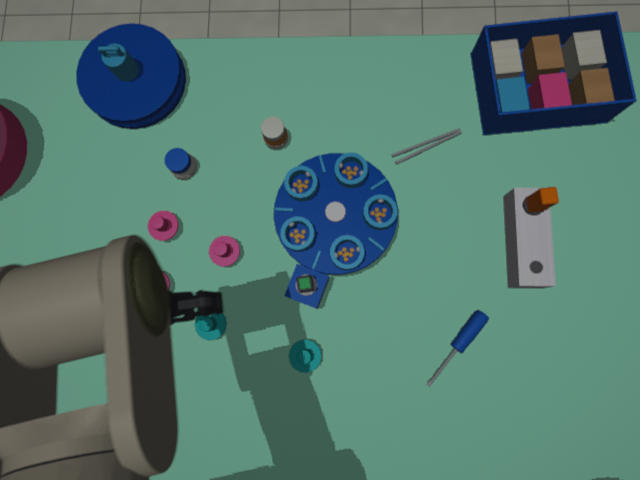

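The bolt is in place, with the green top at pixel (305,284) at the right height. The drift stands in the stand at (540,200). The two visible lids haven't moved, so I'll fetch the one at (.536,.213).

Emit:
servo_tool(
  rows=[
    {"fingers":1,"offset":[1,-0.19,-0.5],"roll":0},
    {"fingers":1,"offset":[1,-0.19,-0.5],"roll":0},
    {"fingers":1,"offset":[1,-0.19,-0.5],"roll":0},
    {"fingers":1,"offset":[1,-0.19,-0.5],"roll":0},
    {"fingers":1,"offset":[1,-0.19,-0.5],"roll":0},
    {"fingers":1,"offset":[0.42,0,-0.5],"roll":0},
    {"fingers":1,"offset":[0,0,-0.7],"roll":0},
    {"fingers":1,"offset":[0,0,-0.7],"roll":0},
  ],
)

```text
clock: 31.9
tcp_pos: [0.537, 0.2107, 0.1069]
ee_rot: [-0.074, 0.997, -0.0, -0.0]
force: [0.6, -0.1, 0.8]
grip_width: 0.0852
grip_force: 0.0
```

Emit:
servo_tool(
  rows=[
    {"fingers":1,"offset":[0,0,-1],"roll":0},
    {"fingers":1,"offset":[0,0,-1],"roll":0},
    {"fingers":1,"offset":[0,0,-1],"roll":0},
    {"fingers":1,"offset":[0,0,-1],"roll":0},
    {"fingers":1,"offset":[0,0,-0.18],"roll":0},
    {"fingers":1,"offset":[0,0,0],"roll":0},
  ],
)

```text
clock: 32.65
tcp_pos: [0.5375, 0.2107, 0.0245]
ee_rot: [-0.074, 0.997, -0.0, 0.0]
force: [0.7, -0.6, 0.9]
grip_width: 0.0859
grip_force: 0.0
```

Emit:
servo_tool(
  rows=[
    {"fingers":-1,"offset":[0,0,0],"roll":0},
    {"fingers":-1,"offset":[0,0,0],"roll":0},
    {"fingers":-1,"offset":[0,0,0],"roll":0},
    {"fingers":-1,"offset":[0,0,0],"roll":0},
    {"fingers":-1,"offset":[0,0,0],"roll":0},
    {"fingers":-1,"offset":[0,0,0],"roll":0},
    {"fingers":-1,"offset":[0,0,0],"roll":0},
  ],
)

```text
clock: 33.52
tcp_pos: [0.5378, 0.2106, 0.0247]
ee_rot: [-0.073, 0.997, 0.0, 0.0]
force: [-1.0, 0.0, 5.7]
grip_width: 0.0221
grip_force: 58.9
```

Emit:
servo_tool(
  rows=[
    {"fingers":-1,"offset":[0,0,1],"roll":0},
    {"fingers":-1,"offset":[0,0,1],"roll":0},
    {"fingers":-1,"offset":[0,0,1],"roll":0},
    {"fingers":-1,"offset":[0,0,1],"roll":0},
    {"fingers":-1,"offset":[0,0,1],"roll":0},
    {"fingers":-1,"offset":[0.15,-0.92,0],"roll":0},
    {"fingers":-1,"offset":[0.15,-0.92,0],"roll":0},
    {"fingers":-1,"offset":[0.15,-0.92,0],"roll":0},
  ],
)

```text
clock: 34.52
tcp_pos: [0.5465, 0.1535, 0.1233]
ee_rot: [-0.073, 0.997, -0.0, -0.001]
force: [-0.1, -0.5, -1.0]
grip_width: 0.022
grip_force: 58.9
```

Emit:
servo_tool(
  rows=[
    {"fingers":-1,"offset":[0.15,-0.92,0],"roll":0},
    {"fingers":-1,"offset":[0.15,-0.92,0],"roll":0},
    {"fingers":-1,"offset":[0.15,-0.92,0],"roll":0},
    {"fingers":-1,"offset":[0.15,-0.92,0],"roll":0},
    {"fingers":-1,"offset":[0,0,0],"roll":0},
    {"fingers":-1,"offset":[0,0,0],"roll":0},
  ],
)

```text
clock: 35.28
tcp_pos: [0.5586, 0.082, 0.1243]
ee_rot: [-0.073, 0.997, 0.0, -0.0]
force: [-0.2, -0.4, 0.1]
grip_width: 0.0221
grip_force: 58.9
```

```bash
python3 - <<'E'
from h import *
p,d=arm.camera("scene"); print(arm.sense()["tcp_pos"])
np.savez("scene4.npz",p=p,d=d)
cv2.imwrite("pics/c6.png",cv2.resize(p[120:280,250:450,::-1],None,fx=3.5,fy=3.5,interpolation=cv2.INTER_CUBIC))
E
```

```text
[0.55851305 0.08227484 0.12432035]
```

View pics/c6.png

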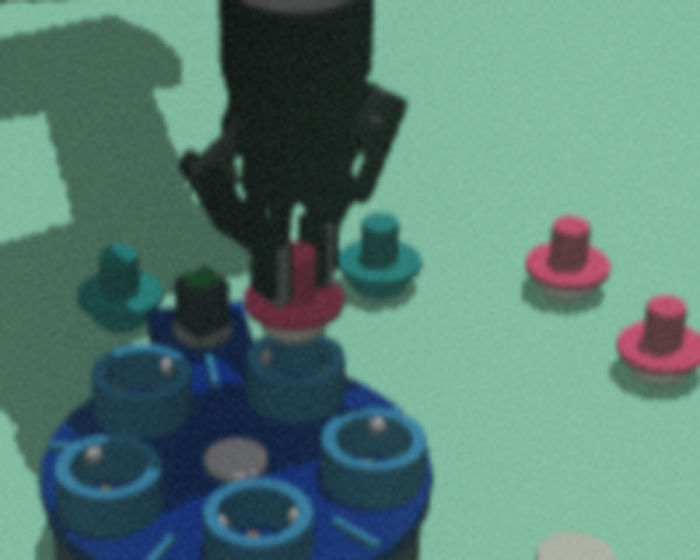

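The lid hangs level over the pot, with the flange centred at crop column 294 and the pot at 296. Lowering it.

Emit:
servo_tool(
  rows=[
    {"fingers":-1,"offset":[-0.025,0,-0.5],"roll":0},
    {"fingers":-1,"offset":[0,0,-0.4],"roll":0},
    {"fingers":-1,"offset":[0,0,-0.2],"roll":0},
    {"fingers":-1,"offset":[0,0,0],"roll":0},
  ],
)

```text
clock: 35.83
tcp_pos: [0.5584, 0.0819, 0.1022]
ee_rot: [-0.074, 0.997, 0.0, 0.0]
force: [2.1, -0.4, -0.5]
grip_width: 0.0219
grip_force: 59.0
```

Emit:
servo_tool(
  rows=[
    {"fingers":-1,"offset":[0,0,-0.15],"roll":0},
    {"fingers":-1,"offset":[0,0,-0.15],"roll":0},
    {"fingers":-1,"offset":[0,0,-0.15],"roll":0},
    {"fingers":-1,"offset":[0,0,0],"roll":0},
  ],
)

```text
clock: 36.33
tcp_pos: [0.5573, 0.0819, 0.0923]
ee_rot: [-0.073, 0.997, 0.0, -0.001]
force: [0.3, 1.6, -4.1]
grip_width: 0.0221
grip_force: 58.9
```

Emit:
servo_tool(
  rows=[
    {"fingers":-1,"offset":[0,0,-0.1],"roll":0},
    {"fingers":-1,"offset":[0,0,-0.1],"roll":0},
    {"fingers":-1,"offset":[0,0,0],"roll":0},
  ],
)

```text
clock: 36.7
tcp_pos: [0.5583, 0.082, 0.0898]
ee_rot: [-0.073, 0.997, 0.0, 0.0]
force: [0.2, 1.1, 3.1]
grip_width: 0.022
grip_force: 59.4
```

Emit:
servo_tool(
  rows=[
    {"fingers":-1,"offset":[0,0,-0.08],"roll":0},
    {"fingers":-1,"offset":[0,0,0],"roll":0},
  ],
)

```text
clock: 36.95
tcp_pos: [0.5584, 0.082, 0.0896]
ee_rot: [-0.074, 0.997, -0.0, 0.001]
force: [-5.7, 2.8, 17.2]
grip_width: 0.0222
grip_force: 61.2
```

Emit:
servo_tool(
  rows=[
    {"fingers":0.6,"offset":[0,0,0.05],"roll":0},
    {"fingers":0.6,"offset":[0,0,0],"roll":0},
    {"fingers":0.6,"offset":[0,0,0],"roll":0},
    {"fingers":0.6,"offset":[0,0,0.5],"roll":0},
    {"fingers":0.6,"offset":[0,0,1],"roll":0},
    {"fingers":0.6,"offset":[0,0,1],"roll":0},
    {"fingers":0.6,"offset":[0,0.5,0.5],"roll":0},
    {"fingers":1,"offset":[0,0,0],"roll":0},
  ],
)

```text
clock: 37.95
tcp_pos: [0.5582, 0.0926, 0.1493]
ee_rot: [-0.074, 0.997, -0.0, 0.001]
force: [0.7, 0.4, 0.5]
grip_width: 0.0842
grip_force: 0.0
```

```bash
python3 lids.py
```

```text
[0.558  0.0923 0.1486] 38.0
lid px [ 10.1 153.5] 1455 axes (410.2676086425781, 2418.27197265625) flange [0.4981 2.9905] knobtop [0.7284 0.5988 0.0613]
lid px [157.1 224.3] 377 axes (22.44400405883789, 28.399173736572266) flange [0.5814 0.3287] knobtop [0.5804 0.3218 0.0488]
lid px [149.7 285.3] 491 axes (27.76766014099121, 30.424535751342773) flange [0.4772 0.3331] knobtop [0.4763 0.3308 0.0491]
```

Emit:
servo_tool(
  rows=[
    {"fingers":1,"offset":[0.09,0.96,0],"roll":0},
    {"fingers":1,"offset":[0.09,0.96,0],"roll":0},
    {"fingers":1,"offset":[0.09,0.96,0],"roll":0},
    {"fingers":1,"offset":[0.09,0.96,0],"roll":0},
    {"fingers":1,"offset":[0.09,0.96,0],"roll":0},
    {"fingers":1,"offset":[0.09,0.96,0],"roll":0},
    {"fingers":1,"offset":[0.09,0.96,0],"roll":0},
    {"fingers":1,"offset":[0.09,0.96,0],"roll":0},
  ],
)

```text
clock: 39.0
tcp_pos: [0.5727, 0.2466, 0.1487]
ee_rot: [-0.073, 0.997, -0.0, 0.0]
force: [-0.8, -0.5, -0.1]
grip_width: 0.0854
grip_force: 0.0
```

Emit:
servo_tool(
  rows=[
    {"fingers":1,"offset":[0.09,0.96,0],"roll":0},
    {"fingers":1,"offset":[0.09,0.96,0],"roll":0},
    {"fingers":1,"offset":[0.09,0.96,0],"roll":0},
    {"fingers":1,"offset":[0.1,0.96,0],"roll":0},
    {"fingers":1,"offset":[0,0,0],"roll":0},
    {"fingers":1,"offset":[0,0,0],"roll":0},
  ],
)

```text
clock: 39.75
tcp_pos: [0.5799, 0.3219, 0.1486]
ee_rot: [-0.073, 0.997, -0.0, -0.0]
force: [1.0, 0.0, -0.6]
grip_width: 0.0859
grip_force: 0.0
```

Emit:
servo_tool(
  rows=[
    {"fingers":1,"offset":[0.01,0.04,-1],"roll":0},
    {"fingers":1,"offset":[0,0,-1],"roll":0},
    {"fingers":1,"offset":[0,0,-1],"roll":0},
    {"fingers":1,"offset":[0,0,-1],"roll":0},
    {"fingers":1,"offset":[0,0,-1],"roll":0},
    {"fingers":1,"offset":[0,0,-1],"roll":0},
    {"fingers":1,"offset":[0,0,-0.18],"roll":0},
    {"fingers":1,"offset":[0,0,0],"roll":0},
  ],
)

```text
clock: 40.75
tcp_pos: [0.5805, 0.3227, 0.0257]
ee_rot: [-0.073, 0.997, 0.0, 0.0]
force: [-0.3, -0.2, 0.1]
grip_width: 0.0855
grip_force: 0.0
```

Emit:
servo_tool(
  rows=[
    {"fingers":-1,"offset":[0,0,0],"roll":0},
    {"fingers":-1,"offset":[0,0,0],"roll":0},
    {"fingers":-1,"offset":[0,0,0],"roll":0},
    {"fingers":-1,"offset":[0,0,0],"roll":0},
    {"fingers":-1,"offset":[0,0,0],"roll":0},
    {"fingers":-1,"offset":[0,0,0],"roll":0},
    {"fingers":-1,"offset":[0,0,0],"roll":0},
  ],
)

```text
clock: 41.62
tcp_pos: [0.5803, 0.323, 0.0255]
ee_rot: [-0.073, 0.997, 0.0, 0.0]
force: [-0.8, 0.2, 4.6]
grip_width: 0.0223
grip_force: 58.7
```

Emit:
servo_tool(
  rows=[
    {"fingers":-1,"offset":[0,0,1],"roll":0},
    {"fingers":-1,"offset":[0,0,1],"roll":0},
    {"fingers":-1,"offset":[0,0,1],"roll":0},
    {"fingers":-1,"offset":[0,0,1],"roll":0},
    {"fingers":-1,"offset":[0,0,1],"roll":0},
    {"fingers":-1,"offset":[0.24,-0.94,0],"roll":0},
    {"fingers":-1,"offset":[0.24,-0.94,0],"roll":0},
    {"fingers":-1,"offset":[0.24,-0.94,0],"roll":0},
  ],
)

```text
clock: 42.62
tcp_pos: [0.5946, 0.2645, 0.1239]
ee_rot: [-0.073, 0.997, -0.0, -0.001]
force: [-0.6, 0.1, -1.2]
grip_width: 0.022
grip_force: 58.9
```

Emit:
servo_tool(
  rows=[
    {"fingers":-1,"offset":[0.24,-0.94,0],"roll":0},
    {"fingers":-1,"offset":[0.24,-0.94,0],"roll":0},
    {"fingers":-1,"offset":[0.24,-0.94,0],"roll":0},
    {"fingers":-1,"offset":[0.23,-0.94,0],"roll":0},
    {"fingers":-1,"offset":[0.23,-0.94,0],"roll":0},
    {"fingers":-1,"offset":[0.23,-0.94,0],"roll":0},
    {"fingers":-1,"offset":[0.23,-0.94,0],"roll":0},
    {"fingers":-1,"offset":[0.23,-0.94,0],"roll":0},
  ],
)

```text
clock: 43.62
tcp_pos: [0.6322, 0.1149, 0.1251]
ee_rot: [-0.073, 0.997, -0.0, 0.0]
force: [-0.2, -0.2, -1.2]
grip_width: 0.0222
grip_force: 58.9
```

Emit:
servo_tool(
  rows=[
    {"fingers":-1,"offset":[0.23,-0.94,0],"roll":0},
    {"fingers":-1,"offset":[0.23,-0.94,0],"roll":0},
    {"fingers":-1,"offset":[0,0,0],"roll":0},
    {"fingers":-1,"offset":[0,0,0],"roll":0},
  ],
)

```text
clock: 44.12
tcp_pos: [0.641, 0.0789, 0.1251]
ee_rot: [-0.074, 0.997, 0.0, -0.0]
force: [0.6, 0.8, -0.3]
grip_width: 0.0222
grip_force: 58.9
```

Emit:
servo_tool(
  rows=[
    {"fingers":-1,"offset":[0,-0.025,-0.5],"roll":0},
    {"fingers":-1,"offset":[0,0,-0.4],"roll":0},
    {"fingers":-1,"offset":[0,0,-0.2],"roll":0},
    {"fingers":-1,"offset":[0,0,0],"roll":0},
  ],
)

```text
clock: 44.62
tcp_pos: [0.6409, 0.0783, 0.1028]
ee_rot: [-0.074, 0.997, 0.0, -0.0]
force: [-0.1, 0.1, -0.5]
grip_width: 0.0225
grip_force: 59.0
```

Emit:
servo_tool(
  rows=[
    {"fingers":-1,"offset":[0,0,-0.15],"roll":0},
    {"fingers":-1,"offset":[0,0,-0.15],"roll":0},
    {"fingers":-1,"offset":[0,0,-0.15],"roll":0},
    {"fingers":-1,"offset":[0,0,-0.1],"roll":0},
    {"fingers":-1,"offset":[0,0,-0.08],"roll":0},
    {"fingers":-1,"offset":[0,0,0],"roll":0},
  ],
)

```text
clock: 45.38
tcp_pos: [0.6412, 0.078, 0.0906]
ee_rot: [-0.073, 0.997, -0.0, 0.0]
force: [-0.5, 0.1, 2.0]
grip_width: 0.0223
grip_force: 59.6
```

Emit:
servo_tool(
  rows=[
    {"fingers":-1,"offset":[0,0,-0.08],"roll":0},
    {"fingers":-1,"offset":[0,0,0],"roll":0},
  ],
)

```text
clock: 45.62
tcp_pos: [0.6413, 0.078, 0.0905]
ee_rot: [-0.074, 0.997, -0.0, 0.001]
force: [-4.5, -0.5, 10.4]
grip_width: 0.022
grip_force: 60.6
```

Emit:
servo_tool(
  rows=[
    {"fingers":0.6,"offset":[0,0,0.05],"roll":0},
    {"fingers":0.6,"offset":[0,0,0],"roll":0},
    {"fingers":0.6,"offset":[0,0,0],"roll":0},
    {"fingers":0.6,"offset":[0,0,0.5],"roll":0},
    {"fingers":0.6,"offset":[0,0,1],"roll":0},
    {"fingers":0.6,"offset":[0,0,1],"roll":0},
    {"fingers":0.6,"offset":[0,0,0.5],"roll":0},
    {"fingers":1,"offset":[0,0,0],"roll":0},
  ],
)

```text
clock: 46.62
tcp_pos: [0.6413, 0.0781, 0.1506]
ee_rot: [-0.073, 0.997, -0.0, 0.001]
force: [-0.7, 0.2, 0.0]
grip_width: 0.0836
grip_force: 0.0
```

```bash
python3 lids.py
```

```text
[0.641  0.0781 0.1497] 46.675
lid px [ 10.5 149. ] 1696 axes (102.98587799072266, 120.00686645507812) flange [0.7127 0.691 ] knobtop [0.7294 0.5986 0.0603]
lid px [152.9 284.4] 673 axes (27.94659423828125, 31.323583602905273) flange [0.4775 0.3327] knobtop [0.4762 0.3305 0.0491]
```

Emit:
servo_tool(
  rows=[
    {"fingers":1,"offset":[-0.63,0.97,0],"roll":0},
    {"fingers":1,"offset":[-0.63,0.97,0],"roll":0},
    {"fingers":1,"offset":[-0.63,0.97,0],"roll":0},
    {"fingers":1,"offset":[-0.63,0.97,0],"roll":0},
    {"fingers":1,"offset":[-0.63,0.97,0],"roll":0},
    {"fingers":1,"offset":[-0.63,0.97,0],"roll":0},
    {"fingers":1,"offset":[-0.63,0.97,0],"roll":0},
    {"fingers":1,"offset":[-0.63,0.97,0],"roll":0},
  ],
)

```text
clock: 47.68
tcp_pos: [0.5395, 0.2346, 0.1499]
ee_rot: [-0.073, 0.997, 0.0, 0.0]
force: [0.7, 0.2, 0.8]
grip_width: 0.0853
grip_force: 0.0
```

Emit:
servo_tool(
  rows=[
    {"fingers":1,"offset":[-0.63,0.97,0],"roll":0},
    {"fingers":1,"offset":[-0.63,0.97,0],"roll":0},
    {"fingers":1,"offset":[-0.63,0.97,0],"roll":0},
    {"fingers":1,"offset":[-0.63,0.97,0],"roll":0},
    {"fingers":1,"offset":[-0.63,0.97,0],"roll":0},
    {"fingers":1,"offset":[0,0,0],"roll":0},
    {"fingers":1,"offset":[0,0,0],"roll":0},
  ],
)

```text
clock: 48.55
tcp_pos: [0.4774, 0.3301, 0.1499]
ee_rot: [-0.073, 0.997, -0.0, 0.0]
force: [0.8, -0.5, 0.8]
grip_width: 0.0856
grip_force: 0.0
```

```bash
python3 - <<'E'
from h import *
p,d=arm.camera("scene");print(arm.sense()["tcp_pos"])
W=cloud("scene",d);H=hsv(p)
for c,a,b in blobs((H[...,0]>160)&(H[...,1]>120)&(H[...,2]>80),20):
    q=W[b&(d>0)]
    if 150<c[1]<300: print(c,a,q.mean(0),np.percentile(q[:,2],[10,95]))
E
```

```text
[0.4776206  0.32991673 0.14990132]
[620.22746781 215.67596567] 466 [0.78139114 0.62067075 0.04212949] [0.01517165 0.06128404]
[422.74074074 204.03703704] 81 [0.51944881 0.32724828 0.02167936] [0.02003686 0.02410088]
[333.48628429 218.6957606 ] 401 [0.56322443 0.07629341 0.09372231] [0.0850514  0.11505202]
[636.62962963 229.7037037 ] 27 [0.80842049 0.64761698 0.01429605] [0.00778053 0.02104688]
[355.45637584 241.87695749] 447 [0.64607367 0.07219989 0.09345848] [0.08519433 0.11484108]
```

The third lid was knocked: its flange is now near (.515,.33). I'll back off and re-measure.

Emit:
servo_tool(
  rows=[
    {"fingers":1,"offset":[0.5,-1,0.2],"roll":0},
    {"fingers":1,"offset":[0.5,-1,0],"roll":0},
    {"fingers":1,"offset":[0.5,-1,0],"roll":0},
    {"fingers":1,"offset":[0.5,-1,0],"roll":0},
    {"fingers":1,"offset":[0.5,-1,0],"roll":0},
    {"fingers":1,"offset":[0.5,-1,0],"roll":0},
    {"fingers":1,"offset":[0.5,-1,0],"roll":0},
    {"fingers":1,"offset":[0.5,-1,0],"roll":0},
  ],
)

```text
clock: 49.6
tcp_pos: [0.5579, 0.1688, 0.1539]
ee_rot: [-0.073, 0.997, -0.0, 0.0]
force: [-0.3, 0.6, -1.2]
grip_width: 0.0853
grip_force: 0.0
```

```bash
python3 - <<'E'
from lids import *
cv2.imwrite("pics/t7.png",p[:,:,::-1])
p,d=arm.camera("scene")
W=cloud("scene",d);H=hsv(p)
for c,a,b in blobs((H[...,0]>160)&(H[...,1]>120)&(H[...,2]>80),20):
    q=W[b&(d>0)]
    if 150<c[1]<300 and c[0]<600: print(c,a,q.mean(0),np.percentile(q[:,2],[10,95]))
E
```

```text
[0.5592 0.1667 0.1538] 49.65
lid px [ 10.5 149.2] 1689 axes (94.20231628417969, 109.43104553222656) flange [0.7128 0.6779] knobtop [0.7257 0.5983 0.0602]
[418.4054 191.1081] 37 [0.5072 0.322  0.0495] [0.0471 0.0519]
[417.6544 203.125 ] 136 [0.5109 0.32   0.0217] [0.0199 0.0239]
[333.5769 209.4038] 52 [0.5616 0.0774 0.1132] [0.1094 0.1158]
[333.1255 222.1632] 239 [0.5647 0.0746 0.0874] [0.0852 0.0945]
[355.8816 231.2237] 76 [0.643  0.0744 0.1139] [0.1122 0.1161]
[355.2843 244.9904] 313 [0.6463 0.0718 0.0871] [0.085  0.0902]
```

View pics/t7.png

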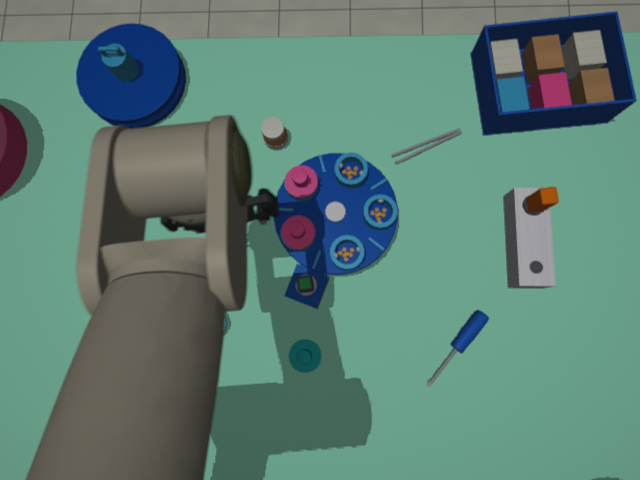

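The arm hides the lid from the top camera. From the scene view its knob and flange have both shifted by (+28,-6) mm, so it is now at about (.505,.3256). Lids A and B sit home on their pots, at pixels (297,232) and (301,181).

Emit:
servo_tool(
  rows=[
    {"fingers":1,"offset":[-0.34,0.99,0],"roll":0},
    {"fingers":1,"offset":[-0.34,0.99,0],"roll":0},
    {"fingers":1,"offset":[-0.34,0.99,0],"roll":0},
    {"fingers":1,"offset":[-0.34,0.99,0],"roll":0},
    {"fingers":1,"offset":[-0.34,0.99,0],"roll":0},
    {"fingers":1,"offset":[-0.34,0.99,0],"roll":0},
    {"fingers":1,"offset":[-0.34,0.99,0],"roll":0},
    {"fingers":1,"offset":[-0.34,0.99,0],"roll":0},
  ],
)

```text
clock: 50.7
tcp_pos: [0.5025, 0.33, 0.1539]
ee_rot: [-0.073, 0.997, -0.0, -0.0]
force: [0.4, -0.0, 0.3]
grip_width: 0.0853
grip_force: 0.0
```

Emit:
servo_tool(
  rows=[
    {"fingers":1,"offset":[0,0,-0.5],"roll":0},
    {"fingers":1,"offset":[0,0,-0.5],"roll":0},
    {"fingers":1,"offset":[0,0,-0.5],"roll":0},
    {"fingers":1,"offset":[0,0,0],"roll":0},
  ],
)

```text
clock: 51.2
tcp_pos: [0.5028, 0.328, 0.1228]
ee_rot: [-0.073, 0.997, -0.0, -0.001]
force: [0.5, 0.7, -0.2]
grip_width: 0.0853
grip_force: 0.0
```

```bash
python3 - <<'E'
from h import *
p,d=arm.camera("scene");print(arm.sense()["tcp_pos"])
cv2.imwrite("pics/c8.png",cv2.resize(p[130:240,360:500,::-1],None,fx=4,fy=4,interpolation=cv2.INTER_CUBIC))
W=cloud("scene",d);H=hsv(p)
for c,a,b in blobs((H[...,0]>160)&(H[...,1]>120)&(H[...,2]>60),20):
    q=W[b&(d>0)]
    if 150<c[1]<300 and 370<c[0]<600: print(c,a,q.mean(0),np.percentile(q[:,2],[10,95]))
E
```

```text
[0.50305588 0.32820985 0.12348883]
```

View pics/c8.png

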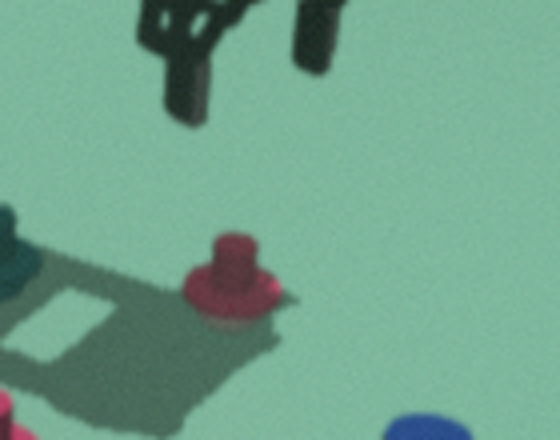

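The lid stands upright right under the open fingers, with its knob at crop (235,245). I'll correct a couple of mm and grasp.

Emit:
servo_tool(
  rows=[
    {"fingers":1,"offset":[0.09,-0.12,-1],"roll":0},
    {"fingers":1,"offset":[0,0,-1],"roll":0},
    {"fingers":1,"offset":[0,0,-1],"roll":0},
    {"fingers":1,"offset":[0,0,-1],"roll":0},
    {"fingers":1,"offset":[0,0,-0.9],"roll":0},
    {"fingers":1,"offset":[0,0,0],"roll":0},
    {"fingers":-1,"offset":[0,0,0],"roll":0},
    {"fingers":-1,"offset":[0,0,0],"roll":0},
  ],
)

```text
clock: 52.25
tcp_pos: [0.5052, 0.3264, 0.0269]
ee_rot: [-0.073, 0.997, 0.0, 0.001]
force: [0.6, 1.0, -0.3]
grip_width: 0.0517
grip_force: 0.0
```

Emit:
servo_tool(
  rows=[
    {"fingers":-1,"offset":[0,0,0],"roll":0},
    {"fingers":-1,"offset":[0,0,0],"roll":0},
    {"fingers":-1,"offset":[0,0,0],"roll":0},
    {"fingers":-1,"offset":[0,0,0],"roll":0},
    {"fingers":-1,"offset":[0,0,0],"roll":0},
  ],
)

```text
clock: 52.88
tcp_pos: [0.505, 0.3264, 0.0265]
ee_rot: [-0.073, 0.997, 0.0, 0.0]
force: [-1.1, -0.7, 5.2]
grip_width: 0.0217
grip_force: 58.8
```

Emit:
servo_tool(
  rows=[
    {"fingers":-1,"offset":[0,0,1],"roll":0},
    {"fingers":-1,"offset":[0,0,1],"roll":0},
    {"fingers":-1,"offset":[0,0,1],"roll":0},
    {"fingers":-1,"offset":[0,0,1],"roll":0},
    {"fingers":-1,"offset":[0,0,1],"roll":0},
    {"fingers":-1,"offset":[0,0,1],"roll":0},
    {"fingers":-1,"offset":[0,0,1],"roll":0},
    {"fingers":-1,"offset":[0.06,-0.95,0],"roll":0},
  ],
)

```text
clock: 53.88
tcp_pos: [0.5062, 0.3074, 0.1667]
ee_rot: [-0.074, 0.997, 0.0, 0.001]
force: [-0.2, 0.2, -0.2]
grip_width: 0.0218
grip_force: 58.9
```

Emit:
servo_tool(
  rows=[
    {"fingers":-1,"offset":[0.06,-0.95,0],"roll":0},
    {"fingers":-1,"offset":[0.06,-0.95,0],"roll":0},
    {"fingers":-1,"offset":[0.06,-0.95,0],"roll":0},
    {"fingers":-1,"offset":[0.06,-0.95,0],"roll":0},
    {"fingers":-1,"offset":[0.06,-0.95,0],"roll":0},
    {"fingers":-1,"offset":[0.06,-0.95,0],"roll":0},
    {"fingers":-1,"offset":[0.06,-0.95,0],"roll":0},
    {"fingers":-1,"offset":[0.06,-0.95,0],"roll":0},
  ],
)

```text
clock: 54.88
tcp_pos: [0.5156, 0.154, 0.166]
ee_rot: [-0.073, 0.997, -0.0, 0.0]
force: [0.1, -0.5, -0.9]
grip_width: 0.0222
grip_force: 58.9
```

Emit:
servo_tool(
  rows=[
    {"fingers":-1,"offset":[0.06,-0.95,0],"roll":0},
    {"fingers":-1,"offset":[0.06,-0.95,0],"roll":0},
    {"fingers":-1,"offset":[0.06,-0.95,0],"roll":0},
    {"fingers":-1,"offset":[0.07,-0.95,0],"roll":0},
    {"fingers":-1,"offset":[0.07,-0.95,0],"roll":0},
    {"fingers":-1,"offset":[0.07,-0.95,0],"roll":0},
    {"fingers":-1,"offset":[0.07,-0.95,0],"roll":0},
    {"fingers":-1,"offset":[0.07,-0.95,0],"roll":0},
  ],
)

```text
clock: 55.88
tcp_pos: [0.5262, 0.002, 0.1659]
ee_rot: [-0.073, 0.997, -0.0, 0.0]
force: [-0.2, 0.2, 0.4]
grip_width: 0.0215
grip_force: 58.9
```

Emit:
servo_tool(
  rows=[
    {"fingers":-1,"offset":[0,0,-1],"roll":0},
    {"fingers":-1,"offset":[0,0,-1],"roll":0},
    {"fingers":-1,"offset":[0,0,0],"roll":0},
    {"fingers":-1,"offset":[0,0,0],"roll":0},
  ],
)

```text
clock: 56.38
tcp_pos: [0.5265, 0.0029, 0.1267]
ee_rot: [-0.073, 0.997, -0.0, 0.001]
force: [-0.6, 0.2, -1.0]
grip_width: 0.0223
grip_force: 58.9
```

```bash
python3 - <<'E'
from h import *
p,d=arm.camera("scene"); print(arm.sense()["tcp_pos"])
cv2.imwrite("pics/c9.png",cv2.resize(p[140:300,220:420,::-1],None,fx=3.5,fy=3.5,interpolation=cv2.INTER_CUBIC))
E
```

```text
[0.52659467 0.00301554 0.12677601]
```

View pics/c9.png

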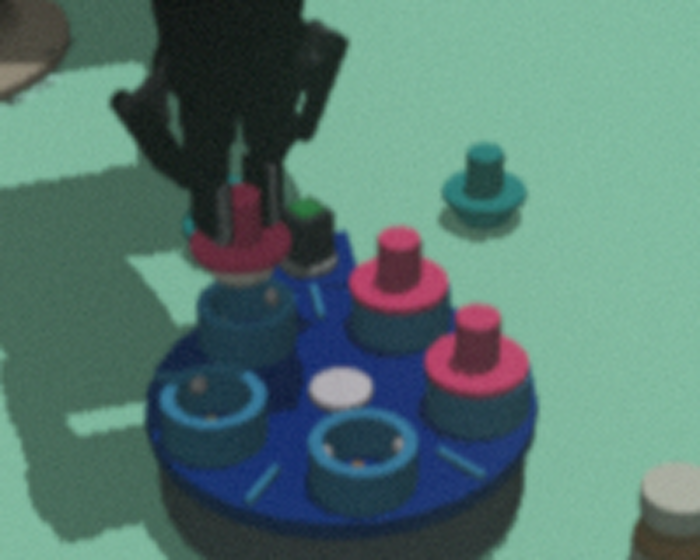

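Lids A and B look home. The held lid seems about 1 px left of its pot (crop column 242 against 247), so I'll measure that before lowering.

```bash
python3 - <<'E'
from h import *
np.set_printoptions(precision=4,suppress=True)
p,d=arm.camera("scene");H=hsv(p);t=arm.sense()["tcp_pos"]
m=arm.camera_model("scene")
pink=(H[...,0]>160)&(H[...,1]>110)&(H[...,2]>50)
for c,a,k in blobs(pink,60):
    if not(260<c[0]<380 and 190<c[1]<260):continue
    ys,xs=np.nonzero(k);w=[(xs[ys==r].min(),xs[ys==r].max()) for r in np.unique(ys)]
    wide=max(b-a for a,b in w);L=[(a+b)/2 for a,b in w if b-a>=wide-2]
    print("flange mid col",np.mean(L),"width",wide,c)
for nm,q in(("held",[t[0],t[1],t[2]-.0265+.0185]),("A",[.5565,.0823,.0835]),("B",[.6411,.0783,.0835]),("potC rim",[.5266,.0031,.081])):
    print(nm,cv2.projectPoints(np.array([q]),m["rvec"],m["tvec"],m["camera_matrix"],None)[0].ravel())
print("cam right",cam("scene")[1][0])
rim=(H[...,0]>92)&(H[...,0]<106)&(H[...,1]>90)&(H[...,2]>60)
for c,a,k in blobs(rim,60):
    if 260<c[0]<380 and 210<c[1]<290:
        xs=np.nonzero(k)[1];print("rim",c,xs.min(),xs.max(),(xs.min()+xs.max())/2)
E
```

```text
flange mid col 288.57142857142856 width 27 [289.7071 207.5414]
flange mid col 333.42857142857144 width 27 [333.4127 218.875 ]
flange mid col 355.625 width 28 [355.3683 241.7709]
held [289.2765 209.0951]
A [334.3739 220.6066]
B [356.6916 243.9598]
potC rim [290.0546 225.987 ]
cam right [ 0.4901  0.8716 -0.0134]
rim [283.8066 247.2541] 262 304 283.0
rim [333.8458 233.7589] 320 349 334.5
rim [356.7968 257.6857] 341 373 357.0
rim [323.1059 271.5207] 308 339 323.5
```

The held lid matches its expected position to within 0.3 px, since A and B show the same bias. Lowering.

Emit:
servo_tool(
  rows=[
    {"fingers":-1,"offset":[0,0,-0.5],"roll":0},
    {"fingers":-1,"offset":[0,0,-0.4],"roll":0},
    {"fingers":-1,"offset":[0,0,-0.25],"roll":0},
    {"fingers":-1,"offset":[0,0,0],"roll":0},
  ],
)

```text
clock: 56.98
tcp_pos: [0.526, 0.0033, 0.1027]
ee_rot: [-0.073, 0.997, 0.0, -0.0]
force: [-0.6, 0.7, 2.3]
grip_width: 0.022
grip_force: 59.2
```

Emit:
servo_tool(
  rows=[
    {"fingers":-1,"offset":[0,0,-0.15],"roll":0},
    {"fingers":-1,"offset":[0,0,0],"roll":0},
  ],
)

```text
clock: 57.22
tcp_pos: [0.5262, 0.0034, 0.1]
ee_rot: [-0.073, 0.997, 0.0, 0.0]
force: [-0.0, 0.7, 1.2]
grip_width: 0.0222
grip_force: 59.1
```

Emit:
servo_tool(
  rows=[
    {"fingers":-1,"offset":[0,0,-0.15],"roll":0},
    {"fingers":-1,"offset":[0,0,-0.15],"roll":0},
    {"fingers":-1,"offset":[0,0,-0.15],"roll":0},
    {"fingers":-1,"offset":[0,0,-0.08],"roll":0},
    {"fingers":-1,"offset":[0,0,0],"roll":0},
  ],
)

```text
clock: 57.85
tcp_pos: [0.526, 0.0033, 0.0913]
ee_rot: [-0.074, 0.997, -0.0, 0.001]
force: [-8.0, 2.5, 23.3]
grip_width: 0.0222
grip_force: 62.3
```

Emit:
servo_tool(
  rows=[
    {"fingers":-1,"offset":[0,0,0.06],"roll":0},
    {"fingers":0.6,"offset":[0,0,0],"roll":0},
    {"fingers":0.6,"offset":[0,0,0],"roll":0},
    {"fingers":0.6,"offset":[0,0,0.1],"roll":0},
    {"fingers":0.6,"offset":[0,0,0.5],"roll":0},
    {"fingers":0.6,"offset":[0,0,1],"roll":0},
    {"fingers":0.6,"offset":[0,0,1],"roll":0},
    {"fingers":0.6,"offset":[0,0,1],"roll":0},
  ],
)

```text
clock: 58.85
tcp_pos: [0.5262, 0.0033, 0.1638]
ee_rot: [-0.073, 0.997, -0.0, 0.0]
force: [0.4, 0.3, -0.1]
grip_width: 0.0682
grip_force: 0.0
```

Emit:
servo_tool(
  rows=[
    {"fingers":1,"offset":[-0.7,-1,0.5],"roll":0},
    {"fingers":1,"offset":[-0.7,-1,0.5],"roll":0},
    {"fingers":1,"offset":[-0.7,-1,0.5],"roll":0},
    {"fingers":1,"offset":[-0.7,-1,0],"roll":0},
    {"fingers":1,"offset":[-0.7,-1,0],"roll":0},
    {"fingers":1,"offset":[-0.7,-1,0],"roll":0},
    {"fingers":1,"offset":[-0.7,-1,0],"roll":0},
    {"fingers":1,"offset":[0,0,0],"roll":0},
  ],
)

```text
clock: 59.85
tcp_pos: [0.4278, -0.1376, 0.1931]
ee_rot: [-0.072, 0.997, -0.0, 0.0]
force: [1.0, 0.1, -1.1]
grip_width: 0.0852
grip_force: 0.0
```

```bash
python3 - <<'E'
from lids import *
cv2.imwrite("pics/t10.png",p[:,:,::-1])
for nm,x,y,lo,hi in(("A",.5565,.0823,.10,.13),("B",.6411,.0783,.10,.13),("C",.5266,.0031,.10,.13),("bolt",.4748,.0695,.085,.11),("drift",.607,-.297,.112,.14)):
    q=W[(abs(W[...,0]-x)<.025)&(abs(W[...,1]-y)<.025)&(z>lo)&(z<hi)&(d>0)]
    f=W[(abs(W[...,0]-x)<.03)&(abs(W[...,1]-y)<.03)&(abs(z-.086)<.01)&(d>0)]
    print(nm,len(q),"top",np.percentile(q[:,2],[50,90]),q.mean(0)[:2],"flange z",np.median(f[:,2]) if len(f) else 0,"med-std",f[:,2].std() if len(f) else 0)
E
```

```text
[ 0.4282 -0.1369  0.193 ] 59.9
lid px [  2.7 136.1] 296 axes (48.645545959472656, 74.95185089111328) flange [0.7427 0.6682] knobtop [0.7309 0.5981 0.0684]
A 202 top [0.1137 0.1155] [0.5563 0.0803] flange z 0.08588277928893641 med-std 0.002139679742988469
B 205 top [0.1134 0.1151] [0.639 0.077] flange z 0.08576907457091554 med-std 0.002145957648985813
C 202 top [0.1137 0.1156] [0.5247 0.003 ] flange z 0.08580004875305397 med-std 0.0016913951492049364
bolt 237 top [0.0919 0.0937] [0.4759 0.0685] flange z 0.09190681848107554 med-std 0.002866657933364735
drift 334 top [0.1204 0.1223] [ 0.6064 -0.2963] flange z 0.08630596655891506 med-std 0.005802737627617612
```

View pics/t10.png

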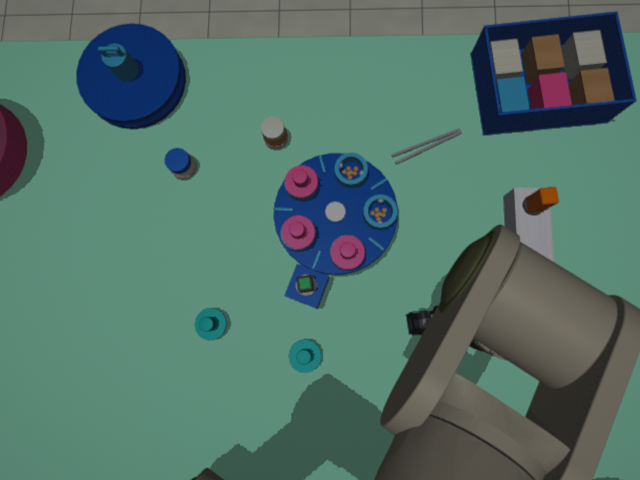

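The three lids are home: flanges at 86 mm, at pixels (301,181), (297,232) and (347,252). The bolt's top is at 92 mm, the drift's top is at 121 mm, no pink lids remain on the table, and the robot is clear of everything. Handing in.

```bash
python3 -c "
from plant import arm
print(arm.hand_in())"
```

```text
the job is handed in; nothing more can be done
None
```

The job is handed in with no result returned: by the last camera check the ear is lined up, the bolt is seated, the drift is back upright in its stand hole, and all three pink lids are snapped home; the jar, tub and tweezers look unmoved, while the screwdriver was hidden behind the arm in that picture but the gripper never went near it.

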